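Put the beads away and stack the cups

TASK

Clear up after the craft class: draw the bead box's sprung shutter right back by its knob, shift the knob sideways into the holding notch and let go so that it stays open by itself, then tip all the beads out of the bead cup into the box. Nest that cup and every empty cup upright in the cup on the stacking base, one inside the other and fully home, and when all the beads are in, free the knob from the notch so that the shutter is shut over the beads. Leave the other things on the table where they are.

Things in the scene. Friction and masses are not known exactly. Their poses are not given: they have to be found in the camera images.
- bead_box: Wooden bead box fixed to the table, 130 mm (own x) by 250 mm (own y) by 60 mm high; origin: centre of the underside. Towards its own -y end is the mouth; the half towards +y is covered by a fixed deck level with the top (60 mm), with an L-shaped slot in it. The bead compartment under the mouth is 114 by 101 mm (own y from -117 to -16 mm), its floor 6 mm thick.
- shutter (a joint): Travel (m) of the sprung steel shutter that covers the mouth (its upper side 52 mm above the table): 0 = shut, up to 0.094 = fully open, slid towards the box's own +y. A spring pulls it shut with 3 N when shut, rising to 8 N when fully open; let go, it snaps shut unless the knob stands in the holding notch. Held by the notch it reads about 0.086.
- latch (a joint): Sideways shift (m) of the knob towards the box's own +x: 0 = in the long lane of the slot, 0.014 = bottom of the side notch. It can enter only with the shutter open beyond 0.086 (notch at the lane's far end). Shifted at least 10 mm and let go, it rests on the deck's end face and holds the shutter. No sideways spring, only 1 N of rubbing; shift it back to 0 to free the shutter.
- knob (a point): Centre of the top of the black knob that moves shutter and latch: upright cylinder 22 mm in diameter and 30 mm high, its underside 66 mm above the table (6 mm over the deck), its top at 96 mm. With the shutter shut it lies 12 mm from the box's origin along own +y, at own x = 0; it moves with both joints.
- mouth (a point): Centre of the part of the mouth that is clear when the shutter is held open, at the level of the box's top (60 mm above the table); that clear part is 114 mm (box x) by 86 mm (box y).
- rack: Stacking base fixed to the table: a plywood board 110 by 110 by 10 mm with a steel cup of the very same shape as the others fixed upright on its middle; origin: centre of the board's underside. The first cup nested in it stands with its foot 42 mm above the table, the next ones at 74, 106 and 138 mm.
- rack_rim (a point): Centre of the rim of the fixed cup on the stacking base, 85 mm above the table.
- bead_cup: Steel cup, 75 mm high, 66 mm across the rim, 42 mm across the foot, walls 2 mm, floor 4 mm, 130 g, most of it in the floor. A stacking ring (69 mm across, 43 to 47 mm above the foot) runs round it; the 28 mm of wall above is for gripping. Nested, the ring rests on the rim below: each cup stands 32 mm higher. Origin: centre of the underside, z up. Holds the beads at the start.
- cup_a: Empty steel cup exactly like bead_cup (size, origin, axes). It may be absent.
- cup_b: Empty steel cup exactly like bead_cup (size, origin, axes). It may be absent.
- cup_c: Empty steel cup exactly like bead_cup (size, origin, axes). It may be absent.
- bead0_center (a point): Centre of a smooth lacquered wooden bead, round, 16 mm in diameter, 10 g, in the bead cup at the start.
- bead1_center (a point): Centre of a smooth lacquered wooden bead, round, 16 mm in diameter, 10 g, in the bead cup at the start.
- bead2_center (a point): Centre of a smooth lacquered wooden bead, round, 16 mm in diameter, 10 g, in the bead cup at the start.
- bead3_center (a point): Centre of a smooth lacquered wooden bead, round, 16 mm in diameter, 10 g, in the bead cup at the start. It may be absent.
- bead4_center (a point): Centre of a smooth lacquered wooden bead, round, 16 mm in diameter, 10 g, in the bead cup at the start. It may be absent.
- bead5_center (a point): Centre of a smooth lacquered wooden bead, round, 16 mm in diameter, 10 g, in the bead cup at the start. It may be absent.
- heart_cutter: Heart-shaped open steel cutter, 52 by 47 mm, 35 mm high, lying loose; a bystander. Origin: middle of its underside.
- glue: White bottle, 48 mm in diameter, 130 mm high, a loose bystander. Origin: centre of the underside.
- glue_brush: Brush 170 mm long lying flat, a loose bystander. Origin: under its middle.
- mug: White mug, 76 mm in diameter, 90 mm high with a handle, a loose bystander. Origin: centre of the underside.
Things that resemble listed ones, but are neither listed nor needed, are in the scene too. What is shaped like the cup_a but green or purple is not meant.

How it is judged (in metres and radians):
On the way, in this order (a step that is already met when the one before it is completed fails the run):
1. the shutter stands open by itself, its knob in the holding notch and the fingers off it (value of joint shutter above 0.08 m and value of joint latch above 0.007 m and contact force between the fingers and anything else below 0.3 N), for 0.5 s.
2. all the beads lie in the bead box (x of bead0_center in the frame of bead_box between -0.058 and 0.058 m and y of bead0_center in the frame of bead_box between -0.118 and 0.118 m and height (world z) of each of bead0_center, bead1_center, bead2_center, bead3_center, bead4_center, bead5_center below 0.045 m and x of bead1_center in the frame of bead_box between -0.058 and 0.058 m and y of bead1_center in the frame of bead_box between -0.118 and 0.118 m and x of bead2_center in the frame of bead_box between -0.058 and 0.058 m and y of bead2_center in the frame of bead_box between -0.118 and 0.118 m and x of bead3_center in the frame of bead_box between -0.058 and 0.058 m and y of bead3_center in the frame of bead_box between -0.118 and 0.118 m and x of bead4_center in the frame of bead_box between -0.058 and 0.058 m and y of bead4_center in the frame of bead_box between -0.118 and 0.118 m and x of bead5_center in the frame of bead_box between -0.058 and 0.058 m and y of bead5_center in the frame of bead_box between -0.118 and 0.118 m), for 0.3 s.
At the end, for the whole second after the job is handed in: The shutter is shut (within 5 mm), every bead lies inside the bead box under the shutter, and every cup present, the bead cup too, stands upright (within 0.12 rad), at rest, nested in the stack on the stacking base: its axis within 14 mm of the base's and its foot 34 to 148 mm above the table (all of step 2 and value of joint shutter below 0.005 m and horizontal distance between each of bead_cup, cup_a, cup_b, cup_c and rack below 0.014 m and height (world z) of bead_cup between 0.034 and 0.148 m and angle between each of bead_cup, cup_a, cup_b, cup_c's own z axis and vertical below 0.12 rad and linear speed of each of bead_cup, cup_a, cup_b, cup_c below 0.03 m/s and height (world z) of cup_a between 0.034 and 0.148 m and height (world z) of cup_b between 0.034 and 0.148 m and height (world z) of cup_c between 0.034 and 0.148 m); the robot touches nothing.
It fails at once if a bystander is shoved more than 4 cm or knocked over (distance of any of heart_cutter, glue, glue_brush, mug from where it was at the start of the episode above 0.04 m or angle between any of glue, mug, heart_cutter's own z axis and vertical above 0.7 rad).
Of bead3, bead4, bead5 only 1 to 3 are there at a start; the rules pass over those that are not, and their reading is None.
Of cup_a, cup_b, cup_c only 2 to 3 are there at a start; the rules pass over those that are not, and their reading is None.
At some moment in a run one of cup_a, cup_b, cup_c may be knocked a few centimetres aside while the robot is not near it.
It also fails if it takes over 200 s, if anything falls off the work surface, if the arm or the gripper's body presses on something with over 40 N, if the wrist force passes 120 N, or if a joint passes its speed limit or range.

ROBOT

A 6-joint arm with a two-finger parallel gripper is mounted at the origin on the work surface. World frame = base frame: x ahead of the robot, y to its left, z up, the work surface at z = 0. Lengths are in m, angles in degrees, forces in N, time in s.
With the tool pointing down it reaches from about 0.3 to 0.75 m from the base axis. Payload 8.5 kg.
Tool frame: the origin (TCP) lies on the centre line of the jaws, within the pads' length; the fingertips stand env.tcp_to_tips ahead of it and the grasp point (between the pads) lies 8 mm behind it (env.tcp_to_tips is the distance from the TCP to the fingertips, in m); z points along the fingers, y is the direction in which the jaws open and shut (so a half turn about z gives the same grasp; the last joint's range is limited). The gripper opens to 85 mm and grips with 20 to 120 N. Pads are 22 mm wide; open, the fingers measure 114 mm over their backs; the gripper's body (76 mm by 85 mm) begins 54 mm behind the grasp point. The pads swing forward as they close: fully open they stand 13 mm farther back than shut.
Start: joints at [51.377, 21.807, 74.336, -0, 83.858, -12.336], TCP at [0.244, 0.493, 0.242] pointing down, gripper open.
Joint ranges: [-178.18, 178.18], [-50.72, 133.34], [12.68, 142.11], [-81.47, 261.47], [9.98, 163.14], [-165.26, 165.26]. Speed limits (degrees/s): [136.94, 136.94, 180, 180, 180, 180].

INTERFACE

Orientations are given as a 3x3 rotation matrix whose columns are the frame's x, y, z axes.
In Python, from rig import env gives the robot as it stands. The module is installed in compiled form; this text tells all that it offers.
- The arm moves only by the tool carry_out, never from a script. Its argument "rows" is a list of rows, each an object of numbers: "tx", "ty", "tz": the shift along the tool's x, y, z in cm; "yaw": the turn about the tool's z in rad. In form: [{"tx": .., "ty": .., "tz": .., "yaw": ..}, ...]. A call has 1 to 12 rows; each row shifts and turns the pose as measured when the row begins, along the tool's axes as they then stand; what a row does not reach is not made up. A row lasts 1/10 s, in which the tool goes at most 50 mm and 8.59 degrees, less where a joint would pass 70% of its speed; a pose out of reach is approached as far as the arm can. A call is refused whole if a number of a shift passes 5 or a number of a turn 0.15, either way. A call with a gripper value outside its range is refused whole. "jaw" is the closure, from -1 (fully open) to 1 (shut), set as the call begins (left out, the last holds). The fingers move at their own pace and stop on an object; "squeeze" is the grip in N (left out, the last holds). Time passes only in rows, so rows that do not move let the fingers close. It gives the time, the measured TCP pose, the force and the opening at its end, in the units of the state.
- env.observe(): the state, without advancing time (a new reading comes with each control period).
- env.get_image(name): name is "scene" or "top"; returns the picture (384x512x3 uint8, red, green, blue); there is no depth.
- env.camera_params(name): a dict with "vertical_fov" (degrees; the focal length in pixels is half the picture's height over the tangent of half this angle, whatever the lens; pixels are square), "cx", "cy" (the principal point, pixels), "view" (4x4, takes a point from world to camera coordinates). Camera axes: x right, y up, looking along -z (the intrinsics and any distortion apply to the point x, -y, -z); pixel columns grow to the right and rows downward; lengths in m; the calibration is good to about 2 mm. A picture is of the moment at which its call begins. camera_params takes no time and is no camera call.
- env.close_job(): hands the job in, once; it reports no verdict.
The state is a dict: "time_s": time; "q": joint angles; "qvel": joint speeds; "joint_efforts": joint torques, N m; "position": TCP position; "tool_rot": TCP orientation; "ft_force": force on the tool from outside, world axes, zero at the start; "wrist_torque": the same for the moment, N m; "grip_width": finger opening in m.
Only numpy, scipy, OpenCV 4.12 (cv2) and the standard library are available. Lean on these libraries where they do the work, as an engineer would, in place of code of your own. Each camera call takes 0.05 s, during which the arm holds its last target. There are 200 camera calls.

## Working session

There is one attempt and no reset: what is moved stays moved. The work goes in short steps, Python scripts to look and compute and a tool call to move; the robot and the scene stay as the last step left them, time stands still between calls to the robot, and variables do not carry over. Pictures are saved under pics/ and viewed, about 12 in all and at most 16, crops included, and the job is handed in when it is done.

Besides the shell and the picture viewer there is one more tool, called after "Emit:" as a command line: name --argument value ..., lists and objects as JSON in quotes. carry_out: Moves the arm, as the interface text tells. Its arguments: {"type":"object","properties":{"rows":{"type":"array","items":{"type":"object","properties":{"tx":{"type":"number"},"ty":{"type":"number"},"tz":{"type":"number"},"yaw":{"type":"number"}}}},"jaw":{"type":"number"},"squeeze":{"type":"number"}},"required":["rows"]}

```bash
mkdir -p pics
cat > h.py <<'E'
import numpy as np, cv2
from rig import env
def snap(n,f):
    im=env.get_image(n); cv2.imwrite('pics/'+f,cv2.cvtColor(im,cv2.COLOR_RGB2BGR)); return im
def cam(n):
    p=env.camera_params(n); V=np.array(p['view']); f=192/np.tan(np.radians(p['vertical_fov'])/2)
    return p,V,f
def dist(p):
    for k in p:
        if 'dist' in k.lower(): return np.array(p[k],float)
    return np.zeros(5)
def ray(n,u,v):
    p,V,f=cam(n); K=np.array([[f,0,p['cx']],[0,f,p['cy']],[0,0,1]])
    xy=cv2.undistortPoints(np.array([[[u,v]]],float),K,dist(p))[0,0]
    d=V[:3,:3].T@np.array([xy[0],-xy[1],-1]); c=-V[:3,:3].T@V[:3,3]; return c,d
def onz(n,u,v,z):
    c,d=ray(n,u,v); return c+d*(z-c[2])/d[2]
def proj(n,P):
    p,V,f=cam(n); K=np.array([[f,0,p['cx']],[0,f,p['cy']],[0,0,1]])
    q=V[:3,:3]@np.array(P,float)+V[:3,3]; q=q*[1,-1,-1]
    return cv2.projectPoints(q.reshape(1,1,3),np.zeros(3),np.zeros(3),K,dist(p))[0].ravel()
E
python3 - <<'E'
from h import *
for n in('scene','top'):
    snap(n,n+'0.png'); p=env.camera_params(n); print(n,p, -np.array(p['view'])[:3,:3].T@np.array(p['view'])[:3,3])
print(env.observe(),env.tcp_to_tips)
a=cv2.imread('pics/top0.png'); cv2.imwrite('pics/top0b.png',cv2.resize(a,(800,600),interpolation=cv2.INTER_CUBIC))
a=cv2.imread('pics/scene0.png'); cv2.imwrite('pics/scene0b.png',cv2.resize(a,(800,600),interpolation=cv2.INTER_CUBIC))
E
```

```text
scene {'vertical_fov': 49.44459706240515, 'cx': 252.1821862287104, 'cy': 191.314239438624, 'view': array([[-0.03829623,  0.99925597, -0.00457224,  0.16692714],
       [-0.67591819, -0.02253383,  0.73663208,  0.29603825],
       [ 0.73598098,  0.03130069,  0.67627825, -1.74179975],
       [ 0.        ,  0.        ,  0.        ,  1.        ]])} [ 1.48842179 -0.10561254  0.96063324]
top {'vertical_fov': 47.672538919835276, 'cx': 256.65541670077795, 'cy': 190.1181980035248, 'view': array([[ 0.00674419, -0.99997605, -0.00155343, -0.13312913],
       [ 0.9922264 ,  0.00649887,  0.12427603, -0.5357561 ],
       [-0.12426296, -0.0023795 ,  0.99224647, -1.31244121],
       [ 0.        ,  0.        ,  0.        ,  1.        ]])} [ 0.36940137 -0.13276709  1.36863999]
{'time_s': 0.1, 'q': array([ 5.13768770e+01,  2.18376458e+01,  7.43813077e+01, -2.21143331e-05,
        8.38580132e+01, -1.23382696e+01]), 'qvel': array([ 0.01237414, -0.07031713, -0.17552178,  0.03964092,  0.0173495 ,
        0.04070328]), 'joint_efforts': array([ 4.18979515e-03, -4.49218726e+01, -2.31659013e+01, -1.98397452e-04,
        3.62369537e-03, -4.61206412e-05]), 'position': array([0.24341614, 0.49291219, 0.2417634 ]), 'tool_rot': array([[-8.96603427e-01,  4.42833595e-01, -8.38194976e-04],
       [ 4.42834295e-01,  8.96602858e-01, -1.04973485e-03],
       [ 2.86670151e-04, -1.31237735e-03, -9.99999098e-01]]), 'ft_force': array([-0.16795826, -0.02010906, -0.85112408]), 'wrist_torque': array([0.02110722, 0.01023909, 0.07909531]), 'grip_width': 0.08559218933443336} 0.011
```

View pics/top0b.png

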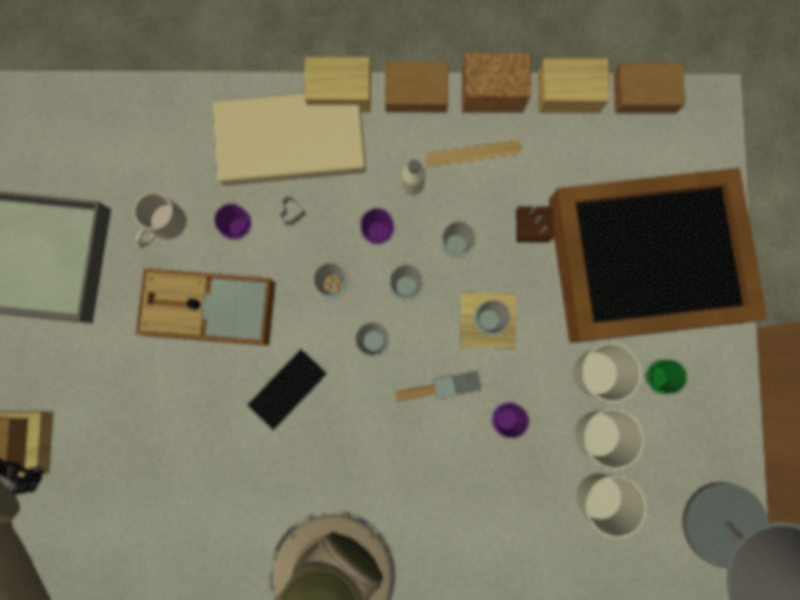

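View pics/scene0b.png

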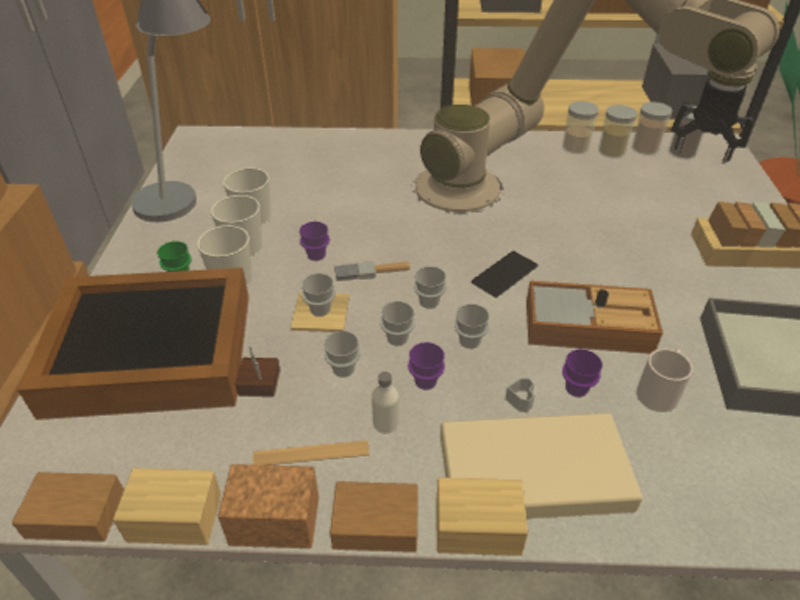

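Top view (800 px scale): box at (205,307) with its knob at (193,303), bead cup at (331,280), empty cups at (405,282), (372,338) and (458,239), rack at (490,317). I'll zoom in to measure.

Run:
```python
import cv2,numpy as np
from h import *
a=cv2.imread('pics/top0.png'); 
c=cv2.resize(a[125:245,80:340],None,fx=3,fy=3,interpolation=cv2.INTER_CUBIC)
cl=cv2.createCLAHE(3,(4,4)); l=cv2.cvtColor(c,cv2.COLOR_BGR2LAB); l[...,0]=cl.apply(l[...,0]); cv2.imwrite('pics/t1.png',cv2.cvtColor(l,cv2.COLOR_LAB2BGR))
a=cv2.imread('pics/scene0.png')
c=cv2.resize(a[155:255,180:430],None,fx=3.2,fy=3.2,interpolation=cv2.INTER_CUBIC);l=cv2.cvtColor(c,cv2.COLOR_BGR2LAB); l[...,0]=cl.apply(l[...,0]); cv2.imwrite('pics/s1.png',cv2.cvtColor(l,cv2.COLOR_LAB2BGR))
```

```text
(no output)
```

View pics/t1.png

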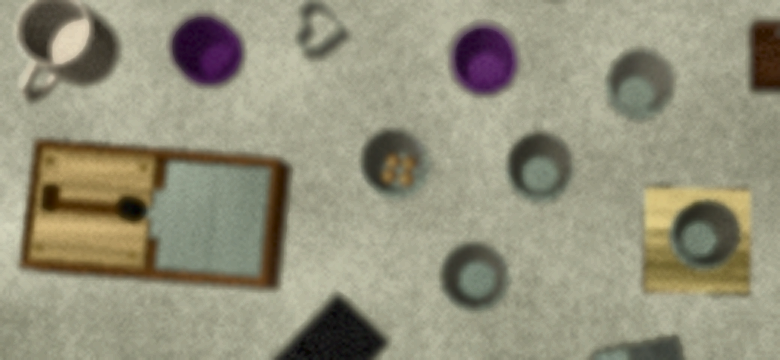

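View pics/s1.png

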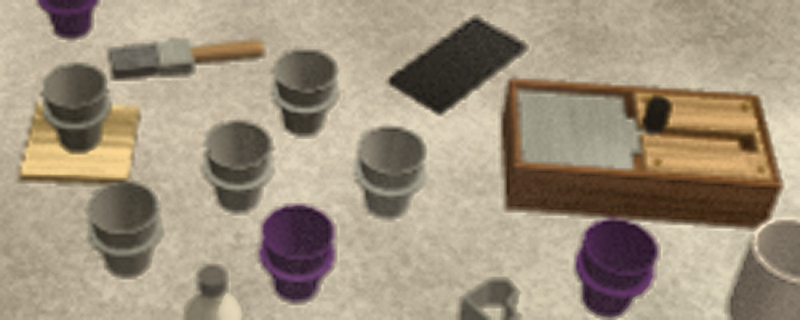

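Run:
```python
from h import *
T=dict(bead=(394,161),A=(540,165),C=(474,275),B=(640,84),rack=(706,234),knob=(131,207))
S=dict(bead=(392,154),A=(239,150),C=(306,78),B=(124,211),rack=(75,92),knob=(657,102))
for k in T:
    z=.085 if k=='rack' else .096 if k=='knob' else .075
    t=np.array(T[k])/3+[80,125]; s=np.array(S[k])/3.2+[180,155]
    a=onz('top',*t,z); b=onz('scene',*s,z)
    c1,d1=ray('top',*t);c2,d2=ray('scene',*s)
    w=np.linalg.lstsq(np.c_[d1,-d2],c2-c1,rcond=None)[0]; p=(c1+w[0]*d1+c2+w[1]*d2)/2
    print(k,a.round(4),b.round(4),p.round(4),np.linalg.norm(c1+w[0]*d1-c2-w[1]*d2).round(4))
q=[onz('top',x/3+80,y/3+125,.06) for x,y in((37,142),(287,160),(277,287),(22,268))]
q=np.array(q); print(q.round(4),q.mean(0),[np.linalg.norm(q[i]-q[i-1]).round(4) for i in range(4)])
e=(q[0]+q[3]-q[1]-q[2]); print(np.degrees(np.arctan2(e[1],e[0])))
q=np.array([onz('top',x/3+80,y/3+125,.01) for x,y in((644,187),(750,187),(750,294),(643,294))]);print(q.round(4),q.mean(0))
q=np.array([onz('scene',x/3.2+180,y/3.2+155,.06) for x,y in((512,80),(765,96),(778,182),(505,165))]);print(q.round(4),q.mean(0))
for n,c in(('glue',(413,178)),('mug',(157,215)),('purple',(377,226)),('purple2',(233,221)),('heart',(292,210))): print(n,onz('top',c[0]*.64,c[1]*.64,.05).round(3))
```

```text
bead [0.5653 0.007  0.075 ] [0.5726 0.0085 0.075 ] [0.5662 0.0085 0.0687] 0.0016
A [ 0.5622 -0.1395  0.075 ] [ 0.572  -0.1371  0.075 ] [ 0.5634 -0.1385  0.0666] 0.0021
C [ 0.4514 -0.0747  0.075 ] [ 0.4649 -0.0729  0.075 ] [ 0.4521 -0.0733  0.0639] 0.0017
B [ 0.6456 -0.2401  0.075 ] [ 0.6555 -0.2392  0.075 ] [ 0.6474 -0.2406  0.0664] 0.0004
rack [ 0.4928 -0.3039  0.085 ] [ 0.5052 -0.3019  0.085 ] [ 0.4937 -0.3048  0.0748] 0.0011
knob [0.5147 0.2624 0.096 ] [0.5134 0.2654 0.096 ] [0.5147 0.2636 0.0969] 0.0027
[[0.5847 0.3723 0.06  ]
 [0.5678 0.1173 0.06  ]
 [0.439  0.1235 0.06  ]
 [0.4564 0.3805 0.06  ]] [0.51197273 0.24838908 0.06      ] [np.float64(0.1286), np.float64(0.2555), np.float64(0.129), np.float64(0.2576)]
86.17491540131216
[[ 0.5492 -0.2493  0.01  ]
 [ 0.5499 -0.3607  0.01  ]
 [ 0.4376 -0.3591  0.01  ]
 [ 0.4369 -0.2478  0.01  ]] [ 0.49341058 -0.30420176  0.01      ]
[[0.4437 0.139  0.06  ]
 [0.4601 0.3917 0.06  ]
 [0.5829 0.3727 0.06  ]
 [0.5686 0.1179 0.06  ]] [0.51383009 0.25529912 0.06      ]
glue [ 0.775 -0.152  0.05 ]
mug [0.696 0.357 0.05 ]
purple [ 0.676 -0.081  0.05 ]
purple2 [0.685 0.205 0.05 ]
heart [0.708 0.088 0.05 ]
```

```bash
cat >> h.py <<'E'
BOX=np.array([.512,.249]); BY=np.radians(86.17); OY=np.array([np.cos(BY),np.sin(BY)]); OX=np.array([OY[1],-OY[0]])
def go(x,y,z,ang=-3.83):
    "remaining shift to a target in tool axes, cm, after the turn"
    s=env.observe(); R=np.array(s['tool_rot']); p=np.array(s['position'])
    cur=np.degrees(np.arctan2(R[1,1],R[0,1])); dy=(ang-cur+180)%360-180
    w=-np.radians(dy); c,sn=np.cos(w),np.sin(w)
    R2=R@np.array([[c,-sn,0],[sn,c,0],[0,0,1]])
    print('t',s['time_s'],'p',p.round(4),'ang',cur.round(2),'yaw',w.round(3),'shift cm',(R2.T@(np.array([x,y,z])-p)*100).round(2),'F',np.array(s['ft_force']).round(1),'w',round(s['grip_width'],4),'tilt',np.round(R[2,:2],4))
E
python3 -c "
from h import *
go(.5145,.262,.16)"
```

```text
t 0.1 p [0.2434 0.4929 0.2418] ang 63.72 yaw 1.179 shift cm [-21.22  28.6    8.18] F [-0.2 -0.  -0.9] w 0.0856 tilt [ 0.0003 -0.0013]
```

Emit:
carry_out --rows '[{"yaw": 0.147},{"yaw": 0.147},{"yaw": 0.147},{"yaw": 0.147},{"yaw": 0.147},{"yaw": 0.147},{"yaw": 0.147},{"yaw": 0.147}]' --jaw -1 --squeeze 40

```text
validation failed for argument at $.ro...
```

```bash
python3 -c "
from h import *
go(.5145,.262,.16)"
```

```text
t 0.1 p [0.2434 0.4929 0.2418] ang 63.72 yaw 1.179 shift cm [-21.22  28.6    8.18] F [-0.2 -0.  -0.9] w 0.0856 tilt [ 0.0003 -0.0013]
```

Emit:
carry_out --rows '[{"tx": 0,"ty": 0,"tz": 0,"yaw": 0.147},{"tx": 0,"ty": 0,"tz": 0,"yaw": 0.147},{"tx": 0,"ty": 0,"tz": 0,"yaw": 0.147},{"tx": 0,"ty": 0,"tz": 0,"yaw": 0.147},{"tx": 0,"ty": 0,"tz": 0,"yaw": 0.147},{"tx": 0,"ty": 0,"tz": 0,"yaw": 0.147},{"tx": 0,"ty": 0,"tz": 0,"yaw": 0.147},{"tx": 0,"ty": 0,"tz": 0,"yaw": 0.147}]' --jaw -1 --squeeze 40

```text
time_s: 0.9
position: [0.2426, 0.4919, 0.2386]
tool_rot: [[0.09, 0.996, -0.005], [0.996, -0.09, -0.007], [-0.007, -0.005, -1.0]]
ft_force: [-0.4, -0.9, -0.2]
grip_width: 0.0856
```

```bash
python3 -c "
from h import *
go(.5145,.262,.16)"
```

```text
t 0.9 p [0.2426 0.4919 0.2386] ang -5.16 yaw -0.023 shift cm [-21.06  28.71   7.87] F [-0.4 -0.9 -0.2] w 0.0856 tilt [-0.0072 -0.0048]
```

Emit:
carry_out --rows '[{"tx": -3,"ty": 4.1,"tz": 0,"yaw": -0.023},{"tx": -3,"ty": 4.1,"tz": 0,"yaw": 0},{"tx": -3,"ty": 4.1,"tz": 0,"yaw": 0},{"tx": -3,"ty": 4.1,"tz": 0,"yaw": 0},{"tx": -3,"ty": 4.1,"tz": 0,"yaw": 0},{"tx": -3,"ty": 4.1,"tz": 0,"yaw": 0},{"tx": -3,"ty": 4.1,"tz": 0,"yaw": 0}]'

```text
time_s: 1.6
position: [0.5081, 0.2643, 0.2363]
tool_rot: [[0.064, 0.998, -0.01], [0.998, -0.064, -0.008], [-0.008, -0.009, -1.0]]
ft_force: [0.1, 0.4, 0.1]
grip_width: 0.0855
```

```bash
python3 -c "
from h import *
go(.5145,.262,.16)"
```

```text
t 1.6 p [0.5081 0.2643 0.2363] ang -3.65 yaw 0.003 shift cm [-0.12  0.72  7.62] F [0.1 0.4 0.1] w 0.0855 tilt [-0.0084 -0.0094]
```

Emit:
carry_out --rows '[{"tx": -0.1,"ty": 0.7,"tz": 4,"yaw": 0},{"tx": 0,"ty": 0,"tz": 3.5,"yaw": 0},{"tx": 0,"ty": 0,"tz": 0,"yaw": 0}]'

```text
time_s: 1.9
position: [0.5198, 0.2566, 0.1583]
tool_rot: [[0.072, 0.997, -0.009], [0.997, -0.072, -0.008], [-0.009, -0.008, -1.0]]
ft_force: [-0.3, 0.0, 0.3]
grip_width: 0.0855
```

```bash
python3 -c "
from h import *
go(.5145,.262,.08)
a=snap('scene','a.png')[130:250,330:470]
b=snap('top','b.png')[150:250,70:190]
f=lambda i,h:cv2.resize(i,(int(i.shape[1]*h/i.shape[0]),h),interpolation=cv2.INTER_CUBIC)
cv2.imwrite('pics/ab.png',cv2.cvtColor(np.hstack([f(a,330),f(b,330)]),cv2.COLOR_RGB2BGR))"
```

```text
t 1.9 p [0.5198 0.2566 0.1583] ang -4.15 yaw -0.006 shift cm [ 0.57 -0.5   7.83] F [-0.3  0.   0.3] w 0.0855 tilt [-0.009 -0.008]
```

View pics/ab.png

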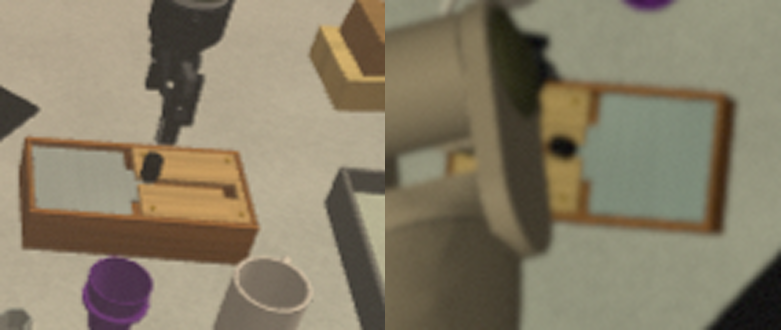

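Emit:
carry_out --rows '[{"tx": 0.5,"ty": -0.5,"tz": 3,"yaw": 0},{"tx": 0,"ty": 0,"tz": 3,"yaw": 0},{"tx": 0,"ty": 0,"tz": 1,"yaw": 0},{"tx": 0,"ty": 0,"tz": 0,"yaw": 0}]'

```text
time_s: 2.4
position: [0.5196, 0.266, 0.1]
tool_rot: [[0.068, 0.998, 0.013], [0.998, -0.068, -0.002], [-0.001, 0.013, -1.0]]
ft_force: [-0.3, 0.1, -0.3]
grip_width: 0.0854
```

```bash
python3 -c "
from h import *
go(.5145,.262,.08)
print((proj('scene',(.5198,.2566,.158))-[330,130])*2.75,(proj('scene',(.5147,.2624,.096))-[330,130])*2.75)
p=np.array(env.observe()['position'])
a=snap('scene','a2.png')[130:250,330:470]
cv2.imwrite('pics/a2b.png',cv2.cvtColor(cv2.resize(a,None,fx=4,fy=4,interpolation=cv2.INTER_CUBIC),cv2.COLOR_RGB2BGR))"
```

```text
t 2.4 p [0.5196 0.266  0.1   ] ang -3.9 yaw -0.001 shift cm [-0.43 -0.51  2.  ] F [-0.3  0.1 -0.3] w 0.0854 tilt [-0.0012  0.0135]
[157.13057326 117.64891793] [149.61700202 157.10332889]
```

View pics/a2b.png

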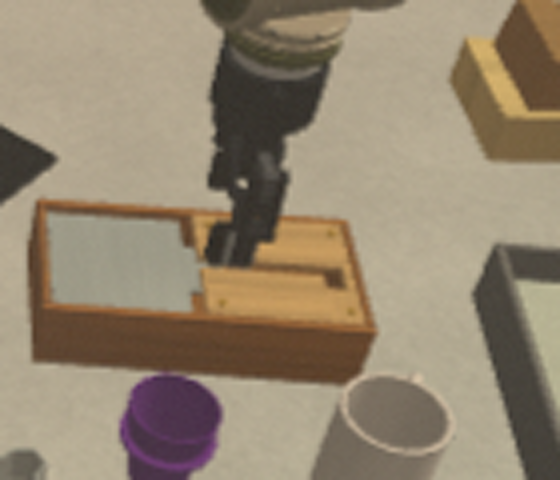

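Emit:
carry_out --rows '[{"tx": -0.3,"ty": -0.4,"tz": 0.6,"yaw": 0},{"tx": -0.1,"ty": -0.1,"tz": 0.6,"yaw": 0},{"tx": 0,"ty": 0,"tz": 0.5,"yaw": 0},{"tx": 0,"ty": 0,"tz": 0,"yaw": 0},{"tx": 0,"ty": 0,"tz": 0,"yaw": 0}]'

```text
time_s: 2.95
position: [0.5163, 0.2627, 0.087]
tool_rot: [[0.068, 0.997, 0.022], [0.998, -0.068, 0.0], [0.002, 0.022, -1.0]]
ft_force: [-0.6, 0.5, 0.0]
grip_width: 0.085
```

```bash
python3 -c "
from h import *
go(.5145,.262,.08)"
```

```text
t 2.95 p [0.5163 0.2627 0.087 ] ang -3.89 yaw -0.001 shift cm [-0.08 -0.19  0.7 ] F [-0.6  0.5  0. ] w 0.085 tilt [0.0017 0.0217]
```

Emit:
carry_out --rows '[{"tx": -0.1,"ty": -0.2,"tz": 0.6,"yaw": 0},{"tx": 0,"ty": 0,"tz": 0,"yaw": 0},{"tx": 0,"ty": 0,"tz": 0,"yaw": 0}]'

```text
time_s: 3.25
position: [0.5143, 0.2618, 0.0806]
tool_rot: [[0.068, 0.997, 0.022], [0.998, -0.068, 0.0], [0.002, 0.022, -1.0]]
ft_force: [0.2, 0.4, 0.5]
grip_width: 0.0852
```

Emit:
carry_out --rows '[{"tx": 0,"ty": 0,"tz": 0,"yaw": 0},{"tx": 0,"ty": 0,"tz": 0,"yaw": 0},{"tx": 0,"ty": 0,"tz": 0,"yaw": 0},{"tx": 0,"ty": 0,"tz": 0,"yaw": 0},{"tx": 0,"ty": 0,"tz": 0,"yaw": 0},{"tx": 0,"ty": 0,"tz": 0,"yaw": 0}]' --jaw 1 --squeeze 40

```text
time_s: 3.85
position: [0.5162, 0.2617, 0.0813]
tool_rot: [[0.068, 0.997, 0.026], [0.998, -0.068, 0.001], [0.003, 0.026, -1.0]]
ft_force: [-0.2, 1.4, -0.2]
grip_width: 0.0207
```

```bash
python3 -c "
from h import *
go(.5145,.262,.08)"
```

```text
t 3.85 p [0.5162 0.2617 0.0813] ang -3.92 yaw -0.002 shift cm [ 0.02 -0.17  0.12] F [-0.2  1.4 -0.2] w 0.0207 tilt [0.0025 0.026 ]
```

Emit:
carry_out --rows '[{"tx": 1.5,"ty": 0,"tz": 0,"yaw": 0},{"tx": 2,"ty": 0,"tz": 0,"yaw": 0},{"tx": 2,"ty": 0,"tz": 0,"yaw": 0},{"tx": 2,"ty": 0,"tz": 0,"yaw": 0},{"tx": 0,"ty": 0,"tz": 0,"yaw": 0},{"tx": 0,"ty": 0,"tz": 0,"yaw": 0}]'

```text
time_s: 4.45
position: [0.5215, 0.3344, 0.0813]
tool_rot: [[0.07, 0.997, 0.023], [0.998, -0.069, -0.01], [-0.009, 0.023, -1.0]]
ft_force: [0.5, -7.9, 2.9]
grip_width: 0.0206
```

```bash
python3 -c "
from h import *
k=BOX+OY*.012; print(k); k=np.array([.5162,.2617])+.092*OY
go(*k,.081)"
```

```text
[0.51280156 0.2609732 ]
t 4.45 p [0.5215 0.3344 0.0813] ang -3.98 yaw -0.003 shift cm [ 1.91 -0.04  0.01] F [ 0.5 -7.9  2.9] w 0.0206 tilt [-0.0086  0.0233]
```

Emit:
carry_out --rows '[{"tx": 0.9,"ty": 0,"tz": 0,"yaw": 0},{"tx": 0.9,"ty": 0,"tz": 0,"yaw": 0},{"tx": 0.5,"ty": 0,"tz": 0,"yaw": 0},{"tx": 0.2,"ty": 0,"tz": 0,"yaw": 0}]'

```text
time_s: 4.85
position: [0.5231, 0.3542, 0.0813]
tool_rot: [[0.071, 0.997, 0.019], [0.997, -0.071, -0.019], [-0.018, 0.021, -1.0]]
ft_force: [0.4, -7.9, 2.4]
grip_width: 0.0205
```

```bash
python3 -c "
from h import *
k=np.array([.5162,.2617])+.092*OY
go(*k,.081)"
```

```text
t 4.85 p [0.5231 0.3542 0.0813] ang -4.07 yaw -0.004 shift cm [-0.07 -0.07  0.03] F [ 0.4 -7.9  2.4] w 0.0205 tilt [-0.0175  0.0207]
```

Emit:
carry_out --rows '[{"tx": 0.05,"ty": 0.5,"tz": 0,"yaw": 0},{"tx": 0.05,"ty": 0.5,"tz": 0,"yaw": 0},{"tx": 0.05,"ty": 0.4,"tz": 0,"yaw": 0},{"tx": 0.05,"ty": 0,"tz": 0,"yaw": 0}]'

```text
time_s: 5.25
position: [0.5357, 0.3494, 0.0814]
tool_rot: [[0.072, 0.997, 0.012], [0.997, -0.072, -0.028], [-0.027, 0.014, -1.0]]
ft_force: [-0.1, -6.6, 3.0]
grip_width: 0.0209
```

```bash
python3 -c "
from h import *
k=np.array([.5162,.2617])+.092*OY+.014*OX
go(*k,.081)"
```

```text
t 5.25 p [0.5357 0.3494 0.0814] ang -4.12 yaw -0.005 shift cm [0.32 0.04 0.03] F [-0.1 -6.6  3. ] w 0.0209 tilt [-0.027   0.0144]
```

Emit:
carry_out --rows '[{"tx": -0.2,"ty": 0.2,"tz": 0,"yaw": 0},{"tx": -0.2,"ty": 0,"tz": 0,"yaw": 0},{"tx": 0,"ty": 0,"tz": 0,"yaw": 0}]'

```text
time_s: 5.55
position: [0.5366, 0.3463, 0.0813]
tool_rot: [[0.073, 0.997, 0.011], [0.997, -0.073, -0.022], [-0.021, 0.013, -1.0]]
ft_force: [0.7, -1.3, -0.3]
grip_width: 0.0204
```

```bash
python3 -c "
from h import *
k=np.array([.5162,.2617])+.086*OY+.014*OX
go(*k,.081)"
```

```text
t 5.55 p [0.5366 0.3463 0.0813] ang -4.19 yaw -0.006 shift cm [ 0.02 -0.07  0.03] F [ 0.7 -1.3 -0.3] w 0.0204 tilt [-0.0209  0.0126]
```

Force has dropped from about 8 N to 1.3 N, so the notch is carrying the load. I'll open the jaws and rise.

Emit:
carry_out --rows '[{"tx": 0,"ty": 0,"tz": 0,"yaw": 0},{"tx": 0,"ty": 0,"tz": 0,"yaw": 0},{"tx": 0,"ty": 0,"tz": 0,"yaw": 0},{"tx": 0,"ty": 0,"tz": 0,"yaw": 0},{"tx": 0,"ty": 0,"tz": 0,"yaw": 0},{"tx": 0,"ty": 0,"tz": -3,"yaw": 0},{"tx": 0,"ty": 0,"tz": -4,"yaw": 0},{"tx": 0,"ty": 0,"tz": -3,"yaw": 0},{"tx": 0,"ty": 0,"tz": 0,"yaw": 0},{"tx": 0,"ty": 0,"tz": 0,"yaw": 0}]' --jaw -1

```text
time_s: 6.55
position: [0.5345, 0.3475, 0.1835]
tool_rot: [[0.073, 0.997, 0.007], [0.997, -0.073, -0.024], [-0.023, 0.009, -1.0]]
ft_force: [-0.6, -0.3, -0.6]
grip_width: 0.0854
```

```bash
python3 -c "
from h import *
go(.5653,.007,.17)"
```

```text
t 6.55 p [0.5345 0.3475 0.1835] ang -4.18 yaw -0.006 shift cm [-33.73   5.33   2.18] F [-0.6 -0.3 -0.6] w 0.0854 tilt [-0.023   0.0089]
```

Emit:
carry_out --rows '[{"tx": -4.2,"ty": 0.7,"tz": 0,"yaw": 0},{"tx": -4.2,"ty": 0.7,"tz": 0,"yaw": 0},{"tx": -4.2,"ty": 0.7,"tz": 0,"yaw": 0},{"tx": -4.2,"ty": 0.7,"tz": 0,"yaw": 0},{"tx": -4.2,"ty": 0.7,"tz": 0,"yaw": 0},{"tx": -4.2,"ty": 0.7,"tz": 0,"yaw": 0},{"tx": -4.2,"ty": 0.6,"tz": 0,"yaw": 0},{"tx": -3.5,"ty": 0.5,"tz": 0,"yaw": 0},{"tx": 0,"ty": 0,"tz": 0,"yaw": 0},{"tx": 0,"ty": 0,"tz": 0,"yaw": 0}]'

```text
time_s: 7.55
position: [0.5602, 0.0035, 0.1794]
tool_rot: [[0.071, 0.997, -0.011], [0.997, -0.071, -0.023], [-0.024, -0.01, -1.0]]
ft_force: [0.4, -0.3, 0.3]
grip_width: 0.0855
```

```bash
python3 -c "
from h import *
go(.5653,.007,.12)
a=snap('scene','c.png')[130:260,170:470]
b=snap('top','d.png')[120:250,80:340]
cv2.imwrite('pics/cd.png',cv2.cvtColor(np.vstack([cv2.resize(a,(690,299),interpolation=2),cv2.resize(b,(690,299),interpolation=2)]),cv2.COLOR_RGB2BGR))"
```

```text
t 7.55 p [0.5602 0.0035 0.1794] ang -4.07 yaw -0.004 shift cm [0.52 0.54 5.93] F [ 0.4 -0.3  0.3] w 0.0855 tilt [-0.0241 -0.0096]
```

View pics/cd.png

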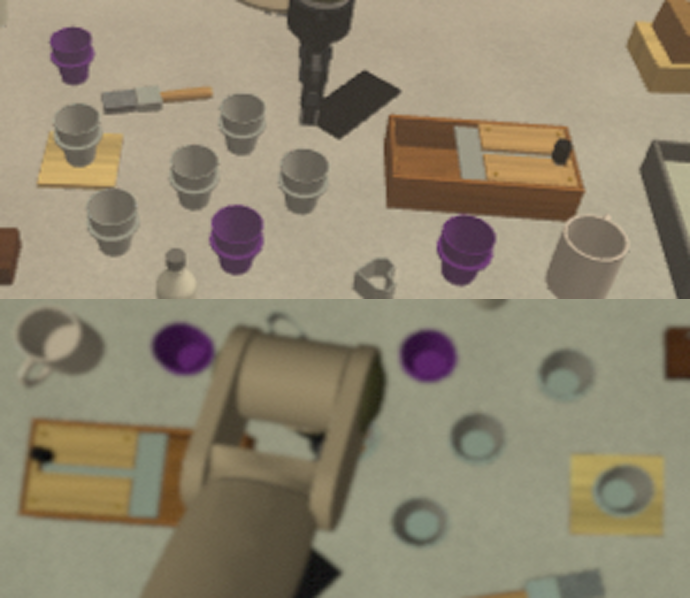

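Emit:
carry_out --rows '[{"tx": 0.5,"ty": 0.5,"tz": 2,"yaw": 0},{"tx": 0,"ty": 0,"tz": 3,"yaw": 0},{"tx": 0,"ty": 0,"tz": 2,"yaw": 0},{"tx": 0,"ty": 0,"tz": 0,"yaw": 0},{"tx": 0,"ty": 0,"tz": 0,"yaw": 0}]'

```text
time_s: 8.15
position: [0.5651, 0.014, 0.1078]
tool_rot: [[0.061, 0.998, -0.009], [0.998, -0.061, -0.023], [-0.024, -0.008, -1.0]]
ft_force: [-0.3, -0.5, 0.6]
grip_width: 0.0854
```

```bash
python3 -c "
from h import *
go(.5653,.007,.058)"
```

```text
t 8.15 p [0.5651 0.014  0.1078] ang -3.48 yaw 0.006 shift cm [-0.58  0.11  4.99] F [-0.3 -0.5  0.6] w 0.0854 tilt [-0.0237 -0.0079]
```

Emit:
carry_out --rows '[{"tx": -0.4,"ty": 0,"tz": 1.5,"yaw": 0},{"tx": -0.2,"ty": 0,"tz": 1.5,"yaw": 0},{"tx": 0,"ty": 0,"tz": 1.5,"yaw": 0},{"tx": 0,"ty": 0,"tz": 0.3,"yaw": 0},{"tx": 0,"ty": 0,"tz": 0,"yaw": 0},{"tx": 0,"ty": 0,"tz": 0,"yaw": 0}]'

```text
time_s: 8.75
position: [0.5678, 0.0093, 0.0659]
tool_rot: [[0.056, 0.998, 0.002], [0.998, -0.056, -0.025], [-0.025, 0.004, -1.0]]
ft_force: [-0.3, -0.3, -0.3]
grip_width: 0.0856
```

```bash
python3 -c "
from h import *
go(.5653,.007,.058)"
```

```text
t 8.75 p [0.5678 0.0093 0.0659] ang -3.22 yaw 0.011 shift cm [-0.22 -0.24  0.8 ] F [-0.3 -0.3 -0.3] w 0.0856 tilt [-0.0249  0.0038]
```

Emit:
carry_out --rows '[{"tx": -0.2,"ty": -0.2,"tz": 0.5,"yaw": 0.011},{"tx": 0,"ty": 0,"tz": 0.3,"yaw": 0},{"tx": 0,"ty": 0,"tz": 0,"yaw": 0},{"tx": 0,"ty": 0,"tz": 0,"yaw": 0}]'

```text
time_s: 9.15
position: [0.5663, 0.0071, 0.0594]
tool_rot: [[0.068, 0.998, 0.006], [0.997, -0.068, -0.026], [-0.025, 0.007, -1.0]]
ft_force: [0.3, -0.1, -0.2]
grip_width: 0.085
```

Emit:
carry_out --rows '[{"tx": 0,"ty": 0,"tz": 0,"yaw": 0},{"tx": 0,"ty": 0,"tz": 0,"yaw": 0},{"tx": 0,"ty": 0,"tz": 0,"yaw": 0},{"tx": 0,"ty": 0,"tz": 0,"yaw": 0},{"tx": 0,"ty": 0,"tz": 0,"yaw": 0}]' --jaw 1 --squeeze 25

```text
time_s: 9.65
position: [0.5665, 0.007, 0.0602]
tool_rot: [[0.068, 0.998, 0.006], [0.997, -0.068, -0.026], [-0.025, 0.008, -1.0]]
ft_force: [-0.3, 0.3, -0.5]
grip_width: 0.064
```

```bash
python3 -c "
from h import *
go(.5653,.007,.18)"
```

```text
t 9.65 p [0.5665 0.007  0.0602] ang -3.89 yaw -0.001 shift cm [ -0.32  -0.02 -11.97] F [-0.3  0.3 -0.5] w 0.064 tilt [-0.0255  0.008 ]
```

Emit:
carry_out --rows '[{"tx": 0,"ty": 0,"tz": -1,"yaw": 0},{"tx": 0,"ty": 0,"tz": -1.5,"yaw": 0},{"tx": 0,"ty": 0,"tz": -1.5,"yaw": 0},{"tx": 1.2,"ty": -1.2,"tz": 0,"yaw": 0},{"tx": 1.2,"ty": -1.5,"tz": 0,"yaw": 0},{"tx": 1.2,"ty": -1.5,"tz": 0,"yaw": 0},{"tx": 1.2,"ty": -1.5,"tz": 0,"yaw": 0},{"tx": 1,"ty": -1,"tz": 0,"yaw": 0},{"tx": 0,"ty": 0,"tz": 0,"yaw": 0},{"tx": 0,"ty": 0,"tz": 0,"yaw": 0}]'

```text
time_s: 10.65
position: [0.5023, 0.0723, 0.1033]
tool_rot: [[0.069, 0.998, 0.009], [0.997, -0.069, -0.026], [-0.025, 0.011, -1.0]]
ft_force: [-0.1, 0.1, -1.9]
grip_width: 0.0644
```

```bash
cat >> h.py <<'E'
def own():
    s=env.observe(); p=np.array(s['position']); d=p[:2]-BOX; print('own x,y mm',(d@OX*1e3).round(1),(d@OY*1e3).round(1),'z',(p[2]*1e3).round(1),'F',np.array(s['ft_force']).round(1),'w',round(s['grip_width'],4))
E
python3 -c "
from h import *
own();e=BOX-.170*OY
go(*e,.1)
a=snap('scene','e.png')[130:260,170:470]
b=snap('top','f.png')[120:250,80:340]
cv2.imwrite('pics/ef.png',cv2.cvtColor(np.vstack([cv2.resize(a,(690,299),interpolation=2),cv2.resize(b,(690,299),interpolation=2)]),cv2.COLOR_RGB2BGR))"
```

```text
own x,y mm 2.1 -176.9 z 103.3 F [-0.1  0.1 -1.9] w 0.0644
t 10.65 p [0.5023 0.0723 0.1033] ang -3.93 yaw -0.002 shift cm [ 0.7  -0.21  0.31] F [-0.1  0.1 -1.9] w 0.0644 tilt [-0.0253  0.0111]
```

View pics/ef.png

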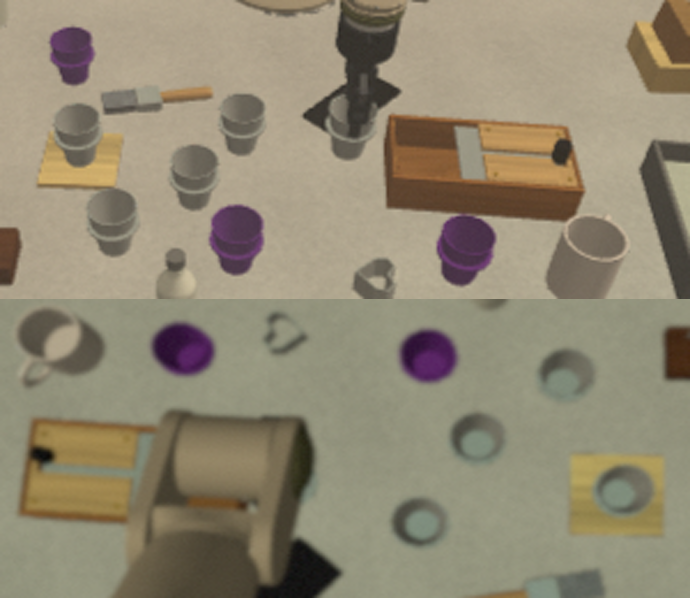

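Emit:
carry_out --rows '[{"tx": 1.2,"ty": -0.1,"tz": 0,"yaw": 0},{"tx": 1,"ty": -0.1,"tz": 0,"yaw": 0},{"tx": 0.8,"ty": 0,"tz": 0,"yaw": 0},{"tx": 0.8,"ty": 0,"tz": 0,"yaw": 0},{"tx": 0.8,"ty": 0,"tz": 0,"yaw": 0},{"tx": 0.8,"ty": 0,"tz": 0,"yaw": 0},{"tx": 0,"ty": 0,"tz": 0,"yaw": 0}]'

```text
time_s: 11.45
position: [0.5059, 0.1296, 0.1021]
tool_rot: [[0.07, 0.997, 0.01], [0.997, -0.07, -0.028], [-0.027, 0.012, -1.0]]
ft_force: [-0.9, -1.7, 1.3]
grip_width: 0.0645
```

```bash
python3 -c "
from h import *
own();go(*(BOX-.112*OY),.104)
a=snap('scene','g.png')[150:230,280:430]
cv2.imwrite('pics/gg.png',cv2.cvtColor(cv2.resize(a,None,fx=4,fy=4,interpolation=2),cv2.COLOR_RGB2BGR))"
```

```text
own x,y mm 1.9 -119.6 z 102.1 F [-0.9 -1.7  1.3] w 0.0645
t 11.45 p [0.5059 0.1296 0.1021] ang -4.0 yaw -0.003 shift cm [ 0.75 -0.19 -0.21] F [-0.9 -1.7  1.3] w 0.0645 tilt [-0.027   0.0124]
```

View pics/gg.png

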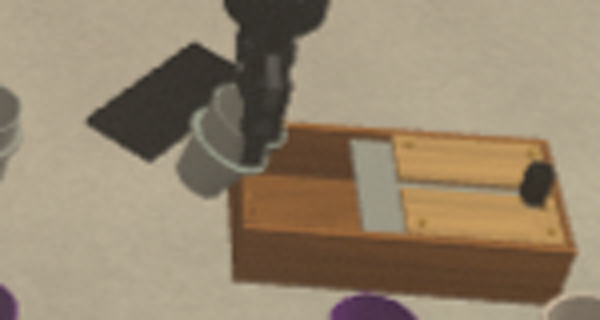

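Emit:
carry_out --rows '[{"tx": 0.8,"ty": -0.1,"tz": 0,"yaw": 0},{"tx": 0.9,"ty": 0,"tz": 0.2,"yaw": 0},{"tx": 0.9,"ty": 0,"tz": 0.4,"yaw": 0},{"tx": 0.7,"ty": 0,"tz": 0.6,"yaw": 0},{"tx": 0.7,"ty": 0,"tz": 0.7,"yaw": 0},{"tx": 0,"ty": 0,"tz": 0,"yaw": 0}]'

```text
time_s: 12.1
position: [0.5079, 0.1729, 0.081]
tool_rot: [[0.071, 0.997, 0.011], [0.997, -0.071, -0.026], [-0.025, 0.013, -1.0]]
ft_force: [-0.8, -1.8, 1.4]
grip_width: 0.0644
```

```bash
python3 -c "
from h import *
own();go(*(BOX-.075*OY),.075)
a=snap('scene','i.png')[150:230,280:430]
cv2.imwrite('pics/ii.png',cv2.cvtColor(cv2.resize(a,None,fx=4,fy=4,interpolation=2),cv2.COLOR_RGB2BGR))"
```

```text
own x,y mm 1.0 -76.2 z 81.0 F [-0.8 -1.8  1.4] w 0.0644
t 12.1 p [0.5079 0.1729 0.081 ] ang -4.07 yaw -0.004 shift cm [ 0.14 -0.11  0.6 ] F [-0.8 -1.8  1.4] w 0.0644 tilt [-0.025   0.0127]
```

View pics/ii.png

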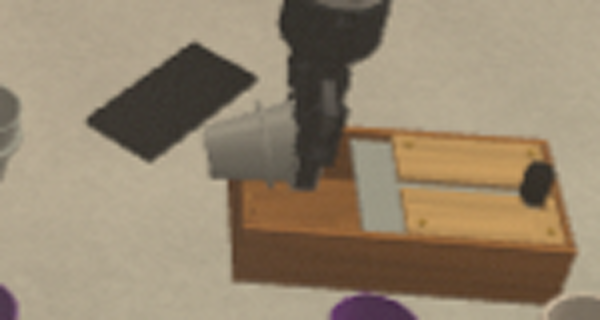

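Emit:
carry_out --rows '[{"tx": 0.2,"ty": -0.1,"tz": 0.5,"yaw": 0},{"tx": 0.2,"ty": 0,"tz": 0.5,"yaw": 0},{"tx": 0.1,"ty": 0,"tz": 0.5,"yaw": 0},{"tx": 0,"ty": 0,"tz": 0.5,"yaw": 0},{"tx": 0,"ty": 0,"tz": 0,"yaw": 0},{"tx": 0,"ty": 0,"tz": 0,"yaw": 0},{"tx": 0,"ty": 0,"tz": 0,"yaw": 0}]'

```text
time_s: 12.85
position: [0.5081, 0.1818, 0.0631]
tool_rot: [[0.074, 0.997, 0.016], [0.997, -0.074, -0.016], [-0.015, 0.017, -1.0]]
ft_force: [-1.1, 1.2, 2.7]
grip_width: 0.0644
```

```bash
python3 -c "
from h import *
own();go(*(BOX-.071*OY),.063)
a=snap('scene','j.png')[150:230,280:430]
cv2.imwrite('pics/jj.png',cv2.cvtColor(cv2.resize(a,None,fx=4,fy=4,interpolation=2),cv2.COLOR_RGB2BGR))"
```

```text
own x,y mm 0.6 -67.4 z 63.1 F [-1.1  1.2  2.7] w 0.0644
t 12.85 p [0.5081 0.1818 0.0631] ang -4.24 yaw -0.007 shift cm [-0.36 -0.06  0.01] F [-1.1  1.2  2.7] w 0.0644 tilt [-0.0145  0.017 ]
```

View pics/jj.png

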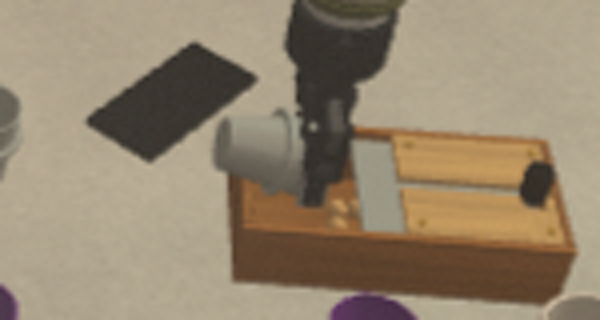

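Beads are visible in the box at about (340,212). I'll dip slightly and shake to make sure the cup is empty, then right it by hooking its ring on the end wall as I retreat.

Emit:
carry_out --rows '[{"tx": 0,"ty": 0,"tz": 0.5,"yaw": 0},{"tx": -0.4,"ty": 0,"tz": 0,"yaw": 0},{"tx": 0.5,"ty": 0,"tz": 0,"yaw": 0},{"tx": -0.2,"ty": 0,"tz": 0,"yaw": 0},{"tx": 0,"ty": 0,"tz": 0,"yaw": 0},{"tx": 0,"ty": 0,"tz": 0,"yaw": 0},{"tx": 0,"ty": 0,"tz": 0,"yaw": 0}]'

```text
time_s: 13.6
position: [0.5092, 0.1841, 0.0584]
tool_rot: [[0.076, 0.997, 0.02], [0.997, -0.076, -0.009], [-0.007, 0.021, -1.0]]
ft_force: [-0.1, 2.0, 1.8]
grip_width: 0.0642
```

Emit:
carry_out --rows '[{"tx": -0.4,"ty": 0,"tz": -0.8,"yaw": 0},{"tx": -0.6,"ty": 0,"tz": -0.7,"yaw": 0},{"tx": -0.7,"ty": 0,"tz": -0.4,"yaw": 0},{"tx": 0,"ty": 0,"tz": 0,"yaw": 0},{"tx": 0,"ty": 0,"tz": 0,"yaw": 0}]' --squeeze 20

```text
time_s: 14.1
position: [0.507, 0.1648, 0.0788]
tool_rot: [[0.077, 0.997, 0.019], [0.997, -0.077, -0.01], [-0.008, 0.02, -1.0]]
ft_force: [-0.6, -0.0, -1.9]
grip_width: 0.064
```

```bash
python3 -c "
from h import *
own();go(*(BOX-.087*OY),.078)
a=snap('scene','k.png')[150:230,280:430]
b=snap('top','k2.png')[140:240,90:215]
cv2.imwrite('pics/kk.png',cv2.cvtColor(np.hstack([cv2.resize(a,(450,240),interpolation=2),cv2.resize(b,(300,240),interpolation=2)]),cv2.COLOR_RGB2BGR))"
```

```text
own x,y mm 0.7 -84.4 z 78.8 F [-0.6 -0.  -1.9] w 0.064
t 14.1 p [0.507  0.1648 0.0788] ang -4.4 yaw -0.01 shift cm [-0.26 -0.07  0.08] F [-0.6 -0.  -1.9] w 0.064 tilt [-0.0081  0.0195]
```

View pics/kk.png

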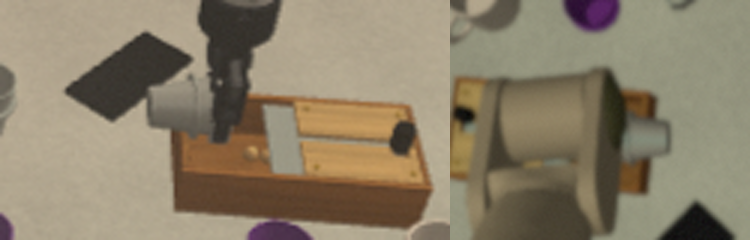

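Emit:
carry_out --rows '[{"tx": -0.7,"ty": 0,"tz": -0.2,"yaw": -0.01},{"tx": -0.7,"ty": 0,"tz": -0.3,"yaw": 0},{"tx": -0.7,"ty": 0,"tz": -0.3,"yaw": 0},{"tx": -0.7,"ty": 0,"tz": -0.2,"yaw": 0},{"tx": 0,"ty": 0,"tz": 0,"yaw": 0}]'

```text
time_s: 14.7
position: [0.505, 0.1351, 0.0897]
tool_rot: [[0.065, 0.998, 0.019], [0.998, -0.065, -0.009], [-0.008, 0.02, -1.0]]
ft_force: [-1.1, -0.1, -1.5]
grip_width: 0.0646
```

```bash
python3 -c "
from h import *
own()
def m(f):
    a=cv2.imread('pics/'+f)[150:230,280:430]; return a
a=snap('scene','l.png')[150:230,280:430]
b=snap('scene','l2.png')
cv2.imwrite('pics/ll.png',cv2.cvtColor(cv2.resize(a,None,fx=4,fy=4,interpolation=2),cv2.COLOR_RGB2BGR))"
```

```text
own x,y mm 0.6 -114.2 z 89.7 F [-1.1 -0.1 -1.5] w 0.0646
```

View pics/ll.png

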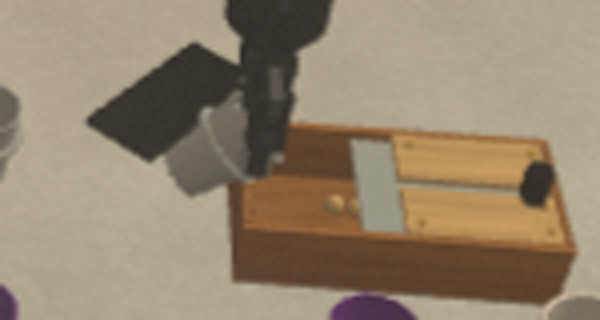

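Emit:
carry_out --rows '[{"tx": -0.7,"ty": 0,"tz": 0,"yaw": 0},{"tx": -0.7,"ty": 0,"tz": 0,"yaw": 0},{"tx": -0.7,"ty": 0,"tz": 0.1,"yaw": 0},{"tx": -0.7,"ty": 0,"tz": 0.3,"yaw": 0},{"tx": -0.7,"ty": 0,"tz": 0.4,"yaw": 0},{"tx": -0.6,"ty": 0,"tz": 0.4,"yaw": 0},{"tx": 0,"ty": 0,"tz": 0,"yaw": 0}]'

```text
time_s: 15.5
position: [0.502, 0.091, 0.0762]
tool_rot: [[0.064, 0.998, 0.018], [0.998, -0.064, -0.009], [-0.008, 0.019, -1.0]]
ft_force: [0.0, 0.8, -1.8]
grip_width: 0.064
```

```bash
python3 -c "
from h import *
own()
a=snap('scene','m.png')[150:230,280:430]
b=cv2.cvtColor(a,cv2.COLOR_RGB2GRAY).astype(float)
bg=cv2.cvtColor(cv2.imread('pics/scene0.png')[150:230,280:430],cv2.COLOR_BGR2GRAY)
# steel-coloured blob left of the box: axis from its contour
cv2.imwrite('pics/mm.png',cv2.cvtColor(cv2.resize(a,None,fx=4,fy=4,interpolation=2),cv2.COLOR_RGB2BGR))"
```

```text
own x,y mm 0.6 -158.3 z 76.2 F [ 0.   0.8 -1.8] w 0.064
```

Emit:
carry_out --rows '[{"tx": -0.5,"ty": 0,"tz": -3,"yaw": 0},{"tx": 0,"ty": 0,"tz": -3.5,"yaw": 0},{"tx": 0,"ty": 0,"tz": -3,"yaw": 0},{"tx": -3,"ty": 0,"tz": 0,"yaw": 0},{"tx": -4.5,"ty": 0.1,"tz": 0,"yaw": 0},{"tx": -4.5,"ty": 0.1,"tz": 0,"yaw": 0},{"tx": -4.5,"ty": 0.1,"tz": 0,"yaw": 0},{"tx": -4.5,"ty": 0.1,"tz": 0,"yaw": 0},{"tx": -4.5,"ty": 0.1,"tz": 0,"yaw": 0},{"tx": -4.5,"ty": 0.1,"tz": 0,"yaw": 0},{"tx": -3,"ty": 0.1,"tz": 0,"yaw": 0},{"tx": 0,"ty": 0,"tz": 0,"yaw": 0}]'

```text
time_s: 16.75
position: [0.4857, -0.253, 0.1783]
tool_rot: [[0.057, 0.998, 0.018], [0.998, -0.057, -0.01], [-0.009, 0.019, -1.0]]
ft_force: [0.2, 0.8, -1.7]
grip_width: 0.0641
```

Emit:
carry_out --rows '[{"tx": 0,"ty": 0,"tz": 0,"yaw": 0},{"tx": 0,"ty": 0,"tz": 0,"yaw": 0}]'

```text
time_s: 16.95
position: [0.4855, -0.2523, 0.1779]
tool_rot: [[0.058, 0.998, 0.017], [0.998, -0.058, -0.009], [-0.008, 0.018, -1.0]]
ft_force: [0.0, 0.5, -1.1]
grip_width: 0.0637
```

```bash
python3 -c "
from h import *
go(.493,-.304,.165)
a=snap('scene','n.png')[110:240,170:450]
b=snap('top','n2.png')[120:250,80:340]
cv2.imwrite('pics/nn.png',cv2.cvtColor(np.vstack([cv2.resize(a,(646,300),interpolation=2),cv2.resize(b,(646,300),interpolation=2)]),cv2.COLOR_RGB2BGR))"
```

```text
t 16.95 p [ 0.4855 -0.2523  0.1779] ang -3.3 yaw 0.009 shift cm [-5.1   1.07  1.35] F [ 0.   0.5 -1.1] w 0.0637 tilt [-0.0081  0.0176]
```

View pics/nn.png

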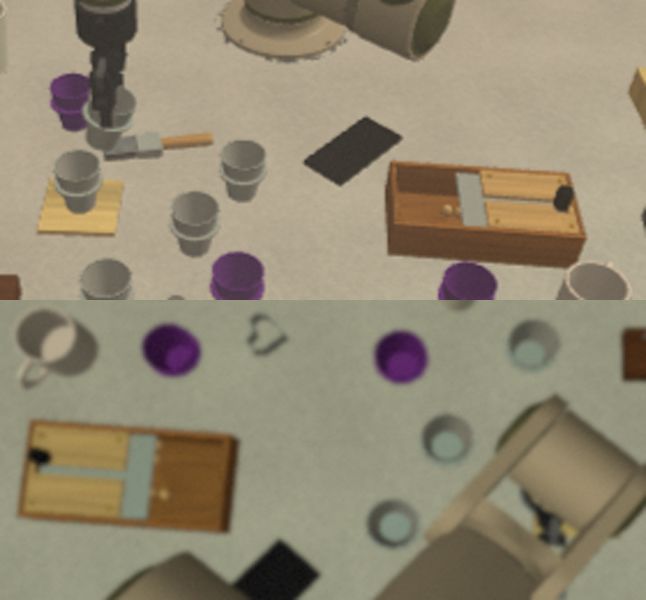

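Emit:
carry_out --rows '[{"tx": -2,"ty": 0.4,"tz": 0,"yaw": 0.009},{"tx": -2,"ty": 0.4,"tz": 0,"yaw": 0},{"tx": -1.0,"ty": 0.2,"tz": 0,"yaw": 0},{"tx": 0,"ty": 0,"tz": 0,"yaw": 0},{"tx": 0,"ty": 0,"tz": 0,"yaw": 0},{"tx": 0,"ty": 0,"tz": 0,"yaw": 0}]'

```text
time_s: 17.65
position: [0.4937, -0.2976, 0.179]
tool_rot: [[0.059, 0.998, 0.017], [0.998, -0.059, -0.007], [-0.006, 0.017, -1.0]]
ft_force: [0.1, -0.2, -1.8]
grip_width: 0.0639
```

```bash
python3 -c "
from h import *
go(.493,-.304,.103)"
```

```text
t 17.65 p [ 0.4937 -0.2976  0.179 ] ang -3.36 yaw 0.008 shift cm [-0.6  -0.15  7.6 ] F [ 0.1 -0.2 -1.8] w 0.0639 tilt [-0.0063  0.0171]
```

Emit:
carry_out --rows '[{"tx": -0.2,"ty": -0.1,"tz": 2,"yaw": 0},{"tx": 0,"ty": 0,"tz": 2,"yaw": 0},{"tx": 0,"ty": 0,"tz": 1,"yaw": 0},{"tx": 0,"ty": 0,"tz": 0,"yaw": 0},{"tx": 0,"ty": 0,"tz": 0,"yaw": 0}]'

```text
time_s: 18.15
position: [0.494, -0.2951, 0.1307]
tool_rot: [[0.055, 0.998, 0.019], [0.998, -0.055, -0.006], [-0.005, 0.019, -1.0]]
ft_force: [0.5, 0.3, -1.2]
grip_width: 0.0635
```

```bash
python3 -c "
from h import *
go(.493,-.304,.103)"
```

```text
t 18.15 p [ 0.494  -0.2951  0.1307] ang -3.16 yaw 0.012 shift cm [-0.89 -0.09  2.77] F [ 0.5  0.3 -1.2] w 0.0635 tilt [-0.0047  0.0193]
```

Emit:
carry_out --rows '[{"tx": -0.4,"ty": 0,"tz": 0.8,"yaw": 0},{"tx": -0.3,"ty": -0.1,"tz": 0.8,"yaw": 0},{"tx": -0.2,"ty": 0,"tz": 0.6,"yaw": 0},{"tx": 0,"ty": 0,"tz": 0.3,"yaw": 0},{"tx": 0,"ty": 0,"tz": 0,"yaw": 0}]'

```text
time_s: 18.65
position: [0.4931, -0.3042, 0.1039]
tool_rot: [[0.055, 0.998, 0.02], [0.998, -0.055, -0.005], [-0.004, 0.02, -1.0]]
ft_force: [1.0, 1.6, 0.1]
grip_width: 0.0631
```

```bash
python3 -c "
from h import *
go(.493,-.304,.103)"
```

```text
t 18.65 p [ 0.4931 -0.3042  0.1039] ang -3.15 yaw 0.012 shift cm [ 0.02 -0.01  0.09] F [1.  1.6 0.1] w 0.0631 tilt [-0.0036  0.0198]
```

Emit:
carry_out --rows '[{"tx": 0,"ty": 0,"tz": 0.3,"yaw": 0},{"tx": 0,"ty": 0,"tz": 0.1,"yaw": 0},{"tx": 0,"ty": 0,"tz": 0,"yaw": 0}]'

```text
time_s: 18.95
position: [0.4938, -0.3061, 0.1009]
tool_rot: [[0.055, 0.998, 0.022], [0.998, -0.055, -0.009], [-0.008, 0.022, -1.0]]
ft_force: [0.4, 1.4, 0.2]
grip_width: 0.0631
```

Emit:
carry_out --rows '[{"tx": 0,"ty": 0,"tz": 0,"yaw": 0},{"tx": 0,"ty": 0,"tz": 0,"yaw": 0},{"tx": 0,"ty": 0,"tz": 0,"yaw": 0},{"tx": 0,"ty": 0,"tz": -2,"yaw": 0},{"tx": 0,"ty": 0,"tz": -4,"yaw": 0},{"tx": 0,"ty": 0,"tz": -3,"yaw": 0},{"tx": 4,"ty": 0.2,"tz": 0,"yaw": 0},{"tx": 4.5,"ty": 0.2,"tz": 0,"yaw": 0},{"tx": 4.5,"ty": 0.2,"tz": 0,"yaw": 0},{"tx": 4.5,"ty": 0.2,"tz": 0,"yaw": 0},{"tx": 0,"ty": 0,"tz": 0,"yaw": 0},{"tx": 0,"ty": 0,"tz": 0,"yaw": 0}]' --jaw -1

```text
time_s: 20.15
position: [0.5098, -0.1254, 0.193]
tool_rot: [[0.057, 0.998, 0.023], [0.998, -0.057, -0.009], [-0.008, 0.023, -1.0]]
ft_force: [-0.6, -0.4, 0.3]
grip_width: 0.0856
```

```bash
python3 -c "
from h import *
go(.5622,-.1395,.17)
a=snap('scene','o.png')[130:230,170:330]
b=snap('top','o2.png')[130:230,80:340]
c=b[:,180:]
cv2.imwrite('pics/oo.png',cv2.cvtColor(np.vstack([cv2.resize(a,(480,300),interpolation=2),cv2.resize(b,(780,300),interpolation=2)[:,300:780]]),cv2.COLOR_RGB2BGR))"
```

```text
t 20.15 p [ 0.5098 -0.1254  0.193 ] ang -3.26 yaw 0.01 shift cm [-1.04  5.27  2.43] F [-0.6 -0.4  0.3] w 0.0856 tilt [-0.0076  0.0235]
```

View pics/oo.png

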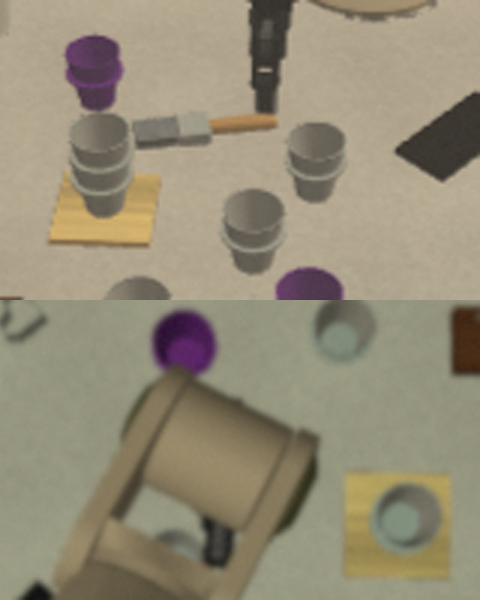

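```bash
cat >> h.py <<'E'
CUP=dict(A=((.5622,-.1395),(254.7,201.9),(260,180)),B=((.6456,-.2401),(218.7,221),(293.3,153)),C=((.4514,-.0747),(275.6,179.4),(238,216.7)))
def chk():
    for n in('scene','top'):
        a=cv2.imread('pics/%s0.png'%n); im=cv2.cvtColor(env.get_image(n),cv2.COLOR_RGB2BGR)
        cv2.imwrite('pics/last_%s.png'%n,im)
        for k,c in CUP.items():
            u,v=np.round(c[1 if n=='scene' else 2]).astype(int); u0,v0=u-14,v-14
            t=a[v0:v0+32,u0:u0+28]; r=im[v0-30:v0+62,u0-30:u0+58]
            m=cv2.matchTemplate(r,t,cv2.TM_CCOEFF_NORMED); _,s,_,l=cv2.minMaxLoc(m); print(n,k,'moved px',l[0]-30,l[1]-30,'score',round(s,2))
E
python3 -c "
from h import *
chk()"
```

```text
scene A moved px 0 0 score 1.0
scene B moved px -3 11 score 0.92
scene C moved px 0 0 score 1.0
top A moved px -2 30 score 0.52
top B moved px 1 -13 score 0.98
top C moved px 20 -6 score 0.55
```

Emit:
carry_out --rows '[{"tx": -0.4,"ty": 2,"tz": 0,"yaw": 0},{"tx": -0.4,"ty": 2,"tz": 0,"yaw": 0},{"tx": -0.2,"ty": 1.3,"tz": 0,"yaw": 0},{"tx": 0,"ty": 0,"tz": 0,"yaw": 0},{"tx": 0,"ty": 0,"tz": 0,"yaw": 0}]'

```text
time_s: 20.85
position: [0.5625, -0.146, 0.1931]
tool_rot: [[0.068, 0.997, 0.021], [0.998, -0.068, -0.009], [-0.007, 0.022, -1.0]]
ft_force: [-0.6, -0.4, 0.0]
grip_width: 0.0851
```

```bash
python3 -c "
from h import *
go(.5622,-.1395,.06)"
```

```text
t 20.85 p [ 0.5625 -0.146   0.1931] ang -3.88 yaw -0.001 shift cm [ 0.74 -0.36 13.3 ] F [-0.6 -0.4  0. ] w 0.0851 tilt [-0.0073  0.0217]
```

Emit:
carry_out --rows '[{"tx": 0.5,"ty": -0.2,"tz": 2.5,"yaw": 0},{"tx": 0.1,"ty": -0.1,"tz": 3,"yaw": 0},{"tx": 0,"ty": 0,"tz": 3,"yaw": 0},{"tx": 0,"ty": 0,"tz": 0,"yaw": 0},{"tx": 0,"ty": 0,"tz": 0,"yaw": 0}]'

```text
time_s: 21.35
position: [0.5593, -0.1422, 0.1077]
tool_rot: [[0.071, 0.997, 0.023], [0.997, -0.071, -0.01], [-0.008, 0.024, -1.0]]
ft_force: [0.3, 0.2, 0.3]
grip_width: 0.0855
```

```bash
python3 -c "
from h import *
go(.5622,-.1395,.06)
print(onz('top',294.3,140,.075),onz('scene',215.7,232,.075),onz('scene',218.7,221,.075))"
```

```text
t 21.35 p [ 0.5593 -0.1422  0.1077] ang -4.08 yaw -0.004 shift cm [0.33 0.15 4.77] F [0.3 0.2 0.3] w 0.0855 tilt [-0.0085  0.0237]
[ 0.685887  -0.2432004  0.075    ] [ 0.69880031 -0.24362146  0.075     ] [ 0.65575556 -0.23927874  0.075     ]
```

Emit:
carry_out --rows '[{"tx": 0.3,"ty": 0.1,"tz": 1.5,"yaw": 0},{"tx": 0,"ty": 0.05,"tz": 1.5,"yaw": 0},{"tx": 0,"ty": 0,"tz": 1.5,"yaw": 0},{"tx": 0,"ty": 0,"tz": 0.3,"yaw": 0},{"tx": 0,"ty": 0,"tz": 0,"yaw": 0},{"tx": 0,"ty": 0,"tz": 0,"yaw": 0}]'

```text
time_s: 21.95
position: [0.5652, -0.1422, 0.0686]
tool_rot: [[0.073, 0.997, 0.036], [0.997, -0.072, -0.017], [-0.014, 0.037, -0.999]]
ft_force: [-0.0, -0.3, 0.2]
grip_width: 0.0851
```

```bash
python3 -c "
from h import *
go(.5622,-.1395,.06)"
```

```text
t 21.95 p [ 0.5652 -0.1422  0.0686] ang -4.13 yaw -0.005 shift cm [ 0.27 -0.35  0.84] F [-0.  -0.3  0.2] w 0.0851 tilt [-0.014   0.0372]
```

Emit:
carry_out --rows '[{"tx": 0.25,"ty": -0.3,"tz": 0.5,"yaw": 0},{"tx": 0,"ty": 0,"tz": 0.3,"yaw": 0},{"tx": 0,"ty": 0,"tz": 0,"yaw": 0},{"tx": 0,"ty": 0,"tz": 0,"yaw": 0}]'

```text
time_s: 22.35
position: [0.5631, -0.1398, 0.062]
tool_rot: [[0.073, 0.997, 0.039], [0.997, -0.072, -0.018], [-0.015, 0.04, -0.999]]
ft_force: [0.5, -0.4, -0.7]
grip_width: 0.0853
```

Emit:
carry_out --rows '[{"tx": 0,"ty": 0,"tz": 0,"yaw": 0},{"tx": 0,"ty": 0,"tz": 0,"yaw": 0},{"tx": 0,"ty": 0,"tz": 0,"yaw": 0},{"tx": 0,"ty": 0,"tz": 0,"yaw": 0},{"tx": 0,"ty": 0,"tz": 0,"yaw": 0}]' --jaw 1 --squeeze 30

```text
time_s: 22.85
position: [0.5633, -0.14, 0.063]
tool_rot: [[0.073, 0.997, 0.04], [0.997, -0.072, -0.019], [-0.016, 0.041, -0.999]]
ft_force: [0.7, 0.6, 1.6]
grip_width: 0.0634
```

```bash
python3 -c "
from h import *
go(.493,-.304,.20)"
```

```text
t 22.85 p [ 0.5633 -0.14    0.063 ] ang -4.12 yaw -0.005 shift cm [-17.05  -5.35 -13.66] F [0.7 0.6 1.6] w 0.0634 tilt [-0.0159  0.0411]
```

Emit:
carry_out --rows '[{"tx": 0,"ty": 0,"tz": -2,"yaw": 0},{"tx": 0,"ty": 0,"tz": -4,"yaw": 0},{"tx": 0,"ty": 0,"tz": -4,"yaw": 0},{"tx": 0,"ty": 0,"tz": -3.5,"yaw": 0},{"tx": -3,"ty": -1,"tz": 0,"yaw": 0},{"tx": -4,"ty": -1.2,"tz": 0,"yaw": 0},{"tx": -4,"ty": -1.2,"tz": 0,"yaw": 0},{"tx": -3.5,"ty": -1.2,"tz": 0,"yaw": 0},{"tx": -2,"ty": -0.5,"tz": 0,"yaw": 0},{"tx": 0,"ty": 0,"tz": 0,"yaw": 0},{"tx": 0,"ty": 0,"tz": 0,"yaw": 0},{"tx": 0,"ty": 0,"tz": 0,"yaw": 0}]'

```text
time_s: 24.05
position: [0.4928, -0.3021, 0.2006]
tool_rot: [[0.07, 0.997, 0.036], [0.997, -0.069, -0.016], [-0.013, 0.037, -0.999]]
ft_force: [1.0, 0.9, -1.3]
grip_width: 0.0637
```

```bash
python3 -c "
from h import *
go(.493,-.304,.20)"
```

```text
t 24.05 p [ 0.4928 -0.3021  0.2006] ang -3.98 yaw -0.003 shift cm [-0.18  0.03  0.06] F [ 1.   0.9 -1.3] w 0.0637 tilt [-0.0131  0.0375]
```

Emit:
carry_out --rows '[{"tx": -0.1,"ty": -0.1,"tz": 1.5,"yaw": 0},{"tx": 0,"ty": -0.1,"tz": 1.5,"yaw": 0},{"tx": 0,"ty": -0.1,"tz": 1.0,"yaw": 0},{"tx": 0,"ty": 0,"tz": 0,"yaw": 0},{"tx": 0,"ty": 0,"tz": 0,"yaw": 0}]'

```text
time_s: 24.55
position: [0.4934, -0.299, 0.1599]
tool_rot: [[0.064, 0.997, 0.038], [0.998, -0.063, -0.015], [-0.013, 0.039, -0.999]]
ft_force: [0.1, -0.6, -0.4]
grip_width: 0.0638
```

```bash
python3 -c "
from h import *
go(.493,-.304,.137)"
```

```text
t 24.55 p [ 0.4934 -0.299   0.1599] ang -3.61 yaw 0.004 shift cm [-0.47 -0.1   2.29] F [ 0.1 -0.6 -0.4] w 0.0638 tilt [-0.013   0.0386]
```

Emit:
carry_out --rows '[{"tx": -0.3,"ty": -0.1,"tz": 0.8,"yaw": 0},{"tx": -0.2,"ty": 0,"tz": 0.8,"yaw": 0},{"tx": 0,"ty": 0,"tz": 0.5,"yaw": 0},{"tx": 0,"ty": 0,"tz": 0.3,"yaw": 0},{"tx": 0,"ty": 0,"tz": 0.2,"yaw": 0},{"tx": 0,"ty": 0,"tz": 0,"yaw": 0}]'

```text
time_s: 25.15
position: [0.4939, -0.3055, 0.1373]
tool_rot: [[0.063, 0.997, 0.042], [0.998, -0.062, -0.021], [-0.018, 0.043, -0.999]]
ft_force: [-0.5, -0.5, 0.1]
grip_width: 0.0641
```

```bash
python3 -c "
from h import *
go(.493,-.304,.137)"
```

```text
t 25.15 p [ 0.4939 -0.3055  0.1373] ang -3.56 yaw 0.005 shift cm [ 0.15 -0.1   0.02] F [-0.5 -0.5  0.1] w 0.0641 tilt [-0.018   0.0428]
```

Now release, rise and move to B at its shifted position.

Emit:
carry_out --rows '[{"tx": 0,"ty": 0,"tz": 0,"yaw": 0},{"tx": 0,"ty": 0,"tz": 0,"yaw": 0},{"tx": 0,"ty": 0,"tz": 0,"yaw": 0},{"tx": 0,"ty": 0,"tz": -2,"yaw": 0},{"tx": 0,"ty": 0,"tz": -4,"yaw": 0},{"tx": 0,"ty": 0,"tz": -2,"yaw": 0},{"tx": 1.3,"ty": 4,"tz": 0,"yaw": 0},{"tx": 1.3,"ty": 4,"tz": 0,"yaw": 0},{"tx": 1.3,"ty": 4,"tz": 0,"yaw": 0},{"tx": 1.3,"ty": 4,"tz": 0,"yaw": 0},{"tx": 0,"ty": 0,"tz": 0,"yaw": 0},{"tx": 0,"ty": 0,"tz": 0,"yaw": 0}]' --jaw -1

```text
time_s: 26.35
position: [0.6591, -0.2613, 0.2238]
tool_rot: [[0.066, 0.997, 0.041], [0.998, -0.065, -0.02], [-0.017, 0.042, -0.999]]
ft_force: [-0.1, 0.4, -0.5]
grip_width: 0.0853
```

```bash
python3 -c "
from h import *
go(.687,-.2435,.12)
chk()
# stack rim check in the last scene image: bright-edge rows along the stack axis
im=cv2.imread('pics/last_scene.png'); 
for z in(.01,.085,.117,.149): print(z,proj('scene',(.4935,-.304,z)).round(1))
u=int(proj('scene',(.4935,-.304,.1))[0]); print(im[130:215,u-1:u+2].mean(axis=(1,2)).round().astype(int))"
```

```text
t 26.35 p [ 0.6591 -0.2613  0.2238] ang -3.75 yaw 0.001 shift cm [ 2.14  2.23 10.45] F [-0.1  0.4 -0.5] w 0.0853 tilt [-0.017  0.042]
scene A moved px 21 -24 score 0.93
scene B moved px -3 11 score 0.92
scene C moved px 0 0 score 1.0
top A moved px -19 -30 score 0.49
top B moved px 16 -7 score 0.54
top C moved px -30 8 score 0.35
0.01 [205.2 198.4]
0.085 [203.3 181.3]
0.117 [202.4 173.6]
0.149 [201.5 165.7]
[ 67  75  61  62  75 101 101  94  59  57  57  57  57  53  52  51  52  52
  51  52  51  52  50  52  53  51  51  53  53  64  86  85  84  82  76  72
  68  61  58  58  59  59  57  55  56  53  54  58  75  61  61  60  62  60
  56  55  58  57  54  57  56  57  57  80 125 106  94  91  92  93  92  98
 128 161 161 165 166 164 165 157 119 113 146 162 162]
```

Emit:
carry_out --rows '[{"tx": 1.2,"ty": 1.2,"tz": 2,"yaw": 0},{"tx": 0.9,"ty": 0.6,"tz": 3,"yaw": 0},{"tx": 0,"ty": 0,"tz": 3,"yaw": 0},{"tx": 0,"ty": 0,"tz": 2,"yaw": 0},{"tx": 0,"ty": 0,"tz": 0,"yaw": 0},{"tx": 0,"ty": 0,"tz": 0,"yaw": 0}]'

```text
time_s: 27.05
position: [0.6807, -0.2425, 0.1184]
tool_rot: [[0.072, 0.997, 0.039], [0.997, -0.071, -0.018], [-0.016, 0.041, -0.999]]
ft_force: [-0.4, -1.2, 0.5]
grip_width: 0.0853
```

```bash
python3 -c "
from h import *
go(.687,-.2435,.06)"
```

```text
t 27.05 p [ 0.6807 -0.2425  0.1184] ang -4.07 yaw -0.004 shift cm [0.03 0.39 5.86] F [-0.4 -1.2  0.5] w 0.0853 tilt [-0.0155  0.0407]
```

Emit:
carry_out --rows '[{"tx": 0,"ty": 0.3,"tz": 1.5,"yaw": 0},{"tx": 0,"ty": 0,"tz": 1.5,"yaw": 0},{"tx": 0,"ty": 0,"tz": 1.5,"yaw": 0},{"tx": 0,"ty": 0,"tz": 0.8,"yaw": 0},{"tx": 0,"ty": 0,"tz": 0.3,"yaw": 0},{"tx": 0,"ty": 0,"tz": 0,"yaw": 0},{"tx": 0,"ty": 0,"tz": 0,"yaw": 0}]'

```text
time_s: 27.75
position: [0.6874, -0.2446, 0.061]
tool_rot: [[0.073, 0.996, 0.044], [0.997, -0.072, -0.021], [-0.018, 0.045, -0.999]]
ft_force: [-0.4, 0.7, 0.3]
grip_width: 0.0854
```

```bash
python3 -c "
from h import *
go(.687,-.2435,.06)"
```

```text
t 27.75 p [ 0.6874 -0.2446  0.061 ] ang -4.12 yaw -0.005 shift cm [ 0.11 -0.05  0.09] F [-0.4  0.7  0.3] w 0.0854 tilt [-0.0177  0.0455]
```

Emit:
carry_out --rows '[{"tx": 0.1,"ty": 0,"tz": 0,"yaw": 0},{"tx": 0,"ty": 0,"tz": 0,"yaw": 0},{"tx": 0,"ty": 0,"tz": 0,"yaw": 0},{"tx": 0,"ty": 0,"tz": 0,"yaw": 0},{"tx": 0,"ty": 0,"tz": 0,"yaw": 0},{"tx": 0,"ty": 0,"tz": 0,"yaw": 0}]' --jaw 1

```text
time_s: 28.35
position: [0.688, -0.2437, 0.0629]
tool_rot: [[0.073, 0.996, 0.047], [0.997, -0.072, -0.022], [-0.019, 0.048, -0.999]]
ft_force: [0.4, 0.2, -0.4]
grip_width: 0.0637
```

```bash
python3 -c "
from h import *
go(.493,-.304,.23)"
```

```text
t 28.35 p [ 0.688  -0.2437  0.0629] ang -4.12 yaw -0.005 shift cm [ -7.65 -18.23 -17.46] F [ 0.4  0.2 -0.4] w 0.0637 tilt [-0.0189  0.0482]
```

Emit:
carry_out --rows '[{"tx": 0,"ty": 0,"tz": -2,"yaw": 0},{"tx": 0,"ty": 0,"tz": -4,"yaw": 0},{"tx": 0,"ty": 0,"tz": -4.5,"yaw": 0},{"tx": 0,"ty": 0,"tz": -4,"yaw": 0},{"tx": 0,"ty": 0,"tz": -2.5,"yaw": 0},{"tx": -1.3,"ty": -3.2,"tz": 0,"yaw": 0},{"tx": -1.7,"ty": -4,"tz": 0,"yaw": 0},{"tx": -1.7,"ty": -4,"tz": 0,"yaw": 0},{"tx": -1.7,"ty": -4,"tz": 0,"yaw": 0},{"tx": -0.9,"ty": -2,"tz": 0,"yaw": 0},{"tx": 0,"ty": 0,"tz": 0,"yaw": 0},{"tx": 0,"ty": 0,"tz": 0,"yaw": 0}]'

```text
time_s: 29.55
position: [0.4964, -0.301, 0.2302]
tool_rot: [[0.072, 0.996, 0.043], [0.997, -0.071, -0.021], [-0.018, 0.045, -0.999]]
ft_force: [-0.4, -1.0, -1.7]
grip_width: 0.0637
```

```bash
python3 -c "
from h import *
go(.493,-.304,.169)"
```

```text
t 29.55 p [ 0.4964 -0.301   0.2302] ang -4.06 yaw -0.004 shift cm [-0.22 -0.59  6.1 ] F [-0.4 -1.  -1.7] w 0.0637 tilt [-0.0178  0.0446]
```

Emit:
carry_out --rows '[{"tx": -0.2,"ty": -0.4,"tz": 1.2,"yaw": 0},{"tx": 0,"ty": -0.2,"tz": 1.5,"yaw": 0},{"tx": 0,"ty": -0.1,"tz": 1.0,"yaw": 0},{"tx": 0,"ty": 0,"tz": 0,"yaw": 0},{"tx": 0,"ty": 0,"tz": 0,"yaw": 0}]'

```text
time_s: 30.05
position: [0.4948, -0.3021, 0.1918]
tool_rot: [[0.068, 0.997, 0.045], [0.998, -0.067, -0.022], [-0.018, 0.047, -0.999]]
ft_force: [-0.0, 0.2, -1.3]
grip_width: 0.0638
```

```bash
python3 -c "
from h import *
go(.493,-.304,.169)"
```

```text
t 30.05 p [ 0.4948 -0.3021  0.1918] ang -3.84 yaw -0.0 shift cm [-0.16 -0.27  2.28] F [-0.   0.2 -1.3] w 0.0638 tilt [-0.0184  0.0466]
```

Emit:
carry_out --rows '[{"tx": -0.1,"ty": -0.2,"tz": 0.8,"yaw": 0},{"tx": 0,"ty": -0.1,"tz": 0.8,"yaw": 0},{"tx": 0,"ty": 0,"tz": 0.5,"yaw": 0},{"tx": 0,"ty": 0,"tz": 0.3,"yaw": 0},{"tx": 0,"ty": 0,"tz": 0.2,"yaw": 0},{"tx": 0,"ty": 0,"tz": 0,"yaw": 0}]'

```text
time_s: 30.65
position: [0.493, -0.3044, 0.1693]
tool_rot: [[0.067, 0.997, 0.048], [0.997, -0.066, -0.027], [-0.024, 0.049, -0.998]]
ft_force: [-2.7, 1.6, 1.5]
grip_width: 0.0638
```

```bash
python3 -c "
from h import *
go(.493,-.304,.169)"
```

```text
t 30.65 p [ 0.493  -0.3044  0.1693] ang -3.77 yaw 0.001 shift cm [ 0.04 -0.01  0.03] F [-2.7  1.6  1.5] w 0.0638 tilt [-0.0241  0.0493]
```

Emit:
carry_out --rows '[{"tx": 0,"ty": 0,"tz": 0,"yaw": 0},{"tx": 0,"ty": 0,"tz": 0,"yaw": 0},{"tx": 0,"ty": 0,"tz": 0,"yaw": 0},{"tx": 0,"ty": 0,"tz": -2,"yaw": 0},{"tx": 0,"ty": 0,"tz": -4,"yaw": 0},{"tx": 0,"ty": 0,"tz": -2,"yaw": 0},{"tx": 4,"ty": -1,"tz": 0,"yaw": 0},{"tx": 4.5,"ty": -1.2,"tz": 0,"yaw": 0},{"tx": 4.5,"ty": -1.2,"tz": 0,"yaw": 0},{"tx": 4.5,"ty": -1.2,"tz": 0,"yaw": 0},{"tx": 0,"ty": 0,"tz": 0,"yaw": 0},{"tx": 0,"ty": 0,"tz": 0,"yaw": 0}]' --jaw -1

```text
time_s: 31.85
position: [0.4544, -0.12, 0.2438]
tool_rot: [[0.069, 0.996, 0.05], [0.997, -0.068, -0.027], [-0.024, 0.052, -0.998]]
ft_force: [0.6, -0.8, -0.0]
grip_width: 0.0853
```

```bash
python3 -c "
from h import *
go(.4514,-.0747,.12)
chk()
im=cv2.imread('pics/last_scene.png').astype(int)
# bright ring rows along the stack's axis (steel rings) 
for r in range(130,212): 
    row=im[r,180:226]; print(r,''.join('%4d'%v for v in row.mean(axis=1)[::4]))
print([proj('scene',(.4935+.0345,-.304,z)).round(0).tolist() for z in(.055,.087,.119,.151)])" | awk 'NR<8||NR%3==0'
```

```text
t 31.85 p [ 0.4544 -0.12    0.2438] ang -3.9 yaw -0.001 shift cm [ 4.79 -1.25 12.23] F [ 0.6 -0.8 -0. ] w 0.0853 tilt [-0.0238  0.0521]
scene A moved px 21 -24 score 0.93
scene B moved px 24 25 score 0.57
scene C moved px 0 0 score 1.0
top A moved px -8 12 score 0.54
top B moved px -23 -27 score 0.62
top C moved px 15 15 score 0.48
131  162 160 161 161 164 163 164 166 165 166 162 165
134  160 162 165 163 162 162 164 166 162 163 162 160
137  162 159 161 161 158 161 161 161 159 159 160 158
140  159 162 160 158 157 158 161 160 161 156 157 158
143  160 159 158 158  79  74  73 140 160 160 158 160
146  158 164 156 102  84  75  72  71 158 161 163 159
149  159 158 157  94  83  77  72  82 159 159 160 157
152  161 156 156 123 124 102  96  97 163 160 161 160
155  160 159 161 128 118 101  99  94 159 158 160 162
158  163 159 150 129 119 103  97  94 160 163 159 164
161  159 159 159 129 121 104  96 119 160 161 162 165
164  159 158 156  89 101 110  94 107 154 161 163 164
167  161 160 159 122  92  90  93 119 157 161 161 164
170  164 160 161  96 138 114 136 110 152 126 115 116
173  162 162 160 136  89  90  92 104 147 117 117 122
176  164 163 160 127  90  93  90 122 120 112 104  89
179  163 161 162 159 102 138 116 102 121 102 118 139
182  161 162 158 149  88  90  92  99 141 164 161 160
185  165 162 162 161 141 100  98 130 122 165 160 159
188  163 158 160 146  87  94  91  99 127 157 155 163
191  164 166 163 143 114  91  91  99 139 142 143 165
194  163 164 163 140 116 140 142 118 138 140 140 166
197  162 162 158 149 151  90  89 102 150 149 150 164
200  162 163 142 157 158  94  91 102 149 149 149 163
203  161 161 160 156 158 158 158 161 162 164 157 161
206  159 161 161 161 162 165 164 163 164 165 159 162
209  156 159 150 153 156 156 157 157 161 162 153 159
[[203.0, 196.0], [202.0, 188.0], [201.0, 180.0], [200.0, 172.0]]
```

Emit:
carry_out --rows '[{"tx": 2,"ty": -0.3,"tz": 1,"yaw": 0},{"tx": 2,"ty": -0.3,"tz": 3,"yaw": 0},{"tx": 0.7,"ty": -0.3,"tz": 3,"yaw": 0},{"tx": 0,"ty": -0.2,"tz": 3,"yaw": 0},{"tx": 0,"ty": 0,"tz": 2,"yaw": 0},{"tx": 0,"ty": 0,"tz": 0,"yaw": 0},{"tx": 0,"ty": 0,"tz": 0,"yaw": 0}]'

```text
time_s: 32.65
position: [0.4571, -0.0837, 0.1181]
tool_rot: [[0.082, 0.995, 0.053], [0.996, -0.08, -0.03], [-0.026, 0.056, -0.998]]
ft_force: [0.1, -0.0, -1.1]
grip_width: 0.0853
```

```bash
python3 -c "
from h import *
go(.4514,-.0747,.061)"
```

```text
t 32.65 p [ 0.4571 -0.0837  0.1181] ang -4.61 yaw -0.014 shift cm [ 1.01 -0.94  5.65] F [ 0.1 -0.  -1.1] w 0.0853 tilt [-0.0259  0.0555]
```

Emit:
carry_out --rows '[{"tx": 0.6,"ty": -0.4,"tz": 1,"yaw": 0},{"tx": 0.3,"ty": -0.3,"tz": 1.5,"yaw": 0},{"tx": 0,"ty": -0.1,"tz": 1.3,"yaw": 0},{"tx": 0,"ty": 0,"tz": 0,"yaw": 0},{"tx": 0,"ty": 0,"tz": 0,"yaw": 0}]'

```text
time_s: 33.15
position: [0.456, -0.0792, 0.084]
tool_rot: [[0.086, 0.994, 0.063], [0.996, -0.084, -0.035], [-0.03, 0.066, -0.997]]
ft_force: [1.0, 0.6, 0.9]
grip_width: 0.0853
```

```bash
python3 -c "
from h import *
go(.4514,-.0747,.061)"
```

```text
t 33.15 p [ 0.456  -0.0792  0.084 ] ang -4.81 yaw -0.017 shift cm [ 0.48 -0.64  2.25] F [1.  0.6 0.9] w 0.0853 tilt [-0.0298  0.0661]
```

Emit:
carry_out --rows '[{"tx": 0.4,"ty": -0.5,"tz": 1,"yaw": -0.015},{"tx": 0.1,"ty": -0.1,"tz": 1,"yaw": 0},{"tx": 0,"ty": 0,"tz": 0.2,"yaw": 0},{"tx": 0,"ty": 0,"tz": 0,"yaw": 0}]'

```text
time_s: 33.55
position: [0.4543, -0.0762, 0.0641]
tool_rot: [[0.072, 0.995, 0.07], [0.997, -0.07, -0.038], [-0.033, 0.073, -0.997]]
ft_force: [0.4, -0.1, -0.3]
grip_width: 0.0854
```

```bash
python3 -c "
from h import *
go(.4514,-.0747,.061)"
```

```text
t 33.55 p [ 0.4543 -0.0762  0.0641] ang -4.01 yaw -0.003 shift cm [ 0.13 -0.33  0.29] F [ 0.4 -0.1 -0.3] w 0.0854 tilt [-0.0334  0.0725]
```

Emit:
carry_out --rows '[{"tx": 0.1,"ty": -0.3,"tz": 0.2,"yaw": 0},{"tx": 0,"ty": 0,"tz": 0,"yaw": 0},{"tx": 0,"ty": 0,"tz": 0,"yaw": 0},{"tx": 0,"ty": 0,"tz": 0,"yaw": 0},{"tx": 0,"ty": 0,"tz": 0,"yaw": 0}]' --jaw 1

```text
time_s: 34.05
position: [0.4515, -0.0752, 0.063]
tool_rot: [[0.073, 0.995, 0.071], [0.997, -0.07, -0.039], [-0.034, 0.073, -0.997]]
ft_force: [0.1, 0.6, -1.5]
grip_width: 0.0642
```

```bash
python3 -c "
from h import *
go(.493,-.304,.265)"
```

```text
t 34.05 p [ 0.4515 -0.0752  0.063 ] ang -4.03 yaw -0.003 shift cm [-23.21   7.13 -18.96] F [ 0.1  0.6 -1.5] w 0.0642 tilt [-0.0337  0.0732]
```

Emit:
carry_out --rows '[{"tx": 0,"ty": 0,"tz": -3,"yaw": 0},{"tx": 0,"ty": 0,"tz": -4.5,"yaw": 0},{"tx": 0,"ty": 0,"tz": -4.5,"yaw": 0},{"tx": 0,"ty": 0,"tz": -4.5,"yaw": 0},{"tx": 0,"ty": 0,"tz": -3,"yaw": 0},{"tx": -4,"ty": 1.1,"tz": 0,"yaw": 0},{"tx": -4.5,"ty": 1.4,"tz": 0,"yaw": 0},{"tx": -4.5,"ty": 1.4,"tz": 0,"yaw": 0},{"tx": -4.5,"ty": 1.4,"tz": 0,"yaw": 0},{"tx": -3.5,"ty": 1.1,"tz": 0,"yaw": 0},{"tx": 0,"ty": 0,"tz": 0,"yaw": 0}]'

```text
time_s: 35.15
position: [0.4868, -0.2883, 0.2772]
tool_rot: [[0.069, 0.995, 0.072], [0.997, -0.067, -0.039], [-0.034, 0.074, -0.997]]
ft_force: [0.1, 1.2, -2.2]
grip_width: 0.0638
```

```bash
python3 -c "
from h import *
go(.493,-.304,.201)"
```

```text
t 35.15 p [ 0.4868 -0.2883  0.2772] ang -3.83 yaw -0.0 shift cm [-1.26  0.16  7.7 ] F [ 0.1  1.2 -2.2] w 0.0638 tilt [-0.0343  0.0741]
```

Emit:
carry_out --rows '[{"tx": -1,"ty": 0.4,"tz": 0.2,"yaw": 0},{"tx": -0.5,"ty": 0.2,"tz": 1,"yaw": 0},{"tx": 0,"ty": -0.1,"tz": 1.5,"yaw": 0},{"tx": 0,"ty": -0.1,"tz": 1.5,"yaw": 0},{"tx": 0,"ty": 0,"tz": 0,"yaw": 0},{"tx": 0,"ty": 0,"tz": 0,"yaw": 0}]'

```text
time_s: 35.75
position: [0.4931, -0.3041, 0.232]
tool_rot: [[0.067, 0.995, 0.069], [0.997, -0.065, -0.036], [-0.032, 0.072, -0.997]]
ft_force: [0.5, -0.7, -0.5]
grip_width: 0.0638
```

```bash
python3 -c "
from h import *
go(.493,-.304,.201)"
```

```text
t 35.75 p [ 0.4931 -0.3041  0.232 ] ang -3.71 yaw 0.002 shift cm [ 0.11 -0.24  3.09] F [ 0.5 -0.7 -0.5] w 0.0638 tilt [-0.0317  0.0717]
```

Emit:
carry_out --rows '[{"tx": 0,"ty": -0.1,"tz": 1,"yaw": 0},{"tx": 0.1,"ty": -0.1,"tz": 0.9,"yaw": 0},{"tx": 0,"ty": 0,"tz": 0.6,"yaw": 0},{"tx": 0,"ty": 0,"tz": 0.4,"yaw": 0},{"tx": 0,"ty": 0,"tz": 0.3,"yaw": 0},{"tx": 0,"ty": 0,"tz": 0,"yaw": 0}]'

```text
time_s: 36.35
position: [0.494, -0.3042, 0.2009]
tool_rot: [[0.066, 0.995, 0.073], [0.997, -0.063, -0.041], [-0.036, 0.075, -0.997]]
ft_force: [-1.6, -0.1, 2.3]
grip_width: 0.0641
```

```bash
python3 -c "
from h import *
go(.493,-.304,.201)"
```

```text
t 36.35 p [ 0.494  -0.3042  0.2009] ang -3.62 yaw 0.004 shift cm [ 0.01 -0.1  -0.01] F [-1.6 -0.1  2.3] w 0.0641 tilt [-0.036  0.075]
```

Emit:
carry_out --rows '[{"tx": 0,"ty": 0,"tz": 0,"yaw": 0},{"tx": 0,"ty": 0,"tz": 0,"yaw": 0},{"tx": 0,"ty": 0,"tz": 0,"yaw": 0},{"tx": 0,"ty": 0.1,"tz": -2,"yaw": 0},{"tx": 0,"ty": 0.2,"tz": -3,"yaw": 0},{"tx": 0,"ty": 0.1,"tz": -1,"yaw": 0},{"tx": 4,"ty": 0.3,"tz": 0,"yaw": 0},{"tx": 4.5,"ty": 0.3,"tz": 0,"yaw": 0},{"tx": 4.5,"ty": 0.3,"tz": 0,"yaw": 0},{"tx": 4.5,"ty": 0.3,"tz": 0,"yaw": 0},{"tx": 4.5,"ty": 0.3,"tz": 0,"yaw": 0},{"tx": 4.5,"ty": 0.3,"tz": 0,"yaw": 0}]' --jaw -1

```text
time_s: 37.55
position: [0.5302, -0.0357, 0.2505]
tool_rot: [[0.076, 0.995, 0.071], [0.996, -0.073, -0.041], [-0.036, 0.074, -0.997]]
ft_force: [1.3, -0.6, 0.3]
grip_width: 0.0854
```

```bash
python3 -c "
from h import *
go(.5366,.3475,.16)
im=snap('scene','p.png').astype(int); t=snap('top','p2.png')
for r in range(120,212,3): print(r,''.join('%4d'%v for v in im[r,180:226].mean(axis=1)[::4]))
print([proj('scene',(.4935+.0345,-.304,z)).round(0).tolist() for z in(.055,.087,.119,.151,.183)],proj('scene',(.461,-.304,.213)),proj('scene',(.527,-.304,.213)))"
```

```text
t 37.55 p [ 0.5302 -0.0357  0.2505] ang -4.19 yaw -0.006 shift cm [38.57 -2.59  7.48] F [ 1.3 -0.6  0.3] w 0.0854 tilt [-0.0359  0.0742]
120  158 161 160 163 163 158 161 158 157 159 160 160
123  159 159 161 161 163 159 158 158 160 160 163 160
126  159 161 162 164 162 163 162 163 161 164 162 162
129  159 159 160 160 162 161 160 164 164 164 164 167
132  162 161 161 162 160 160 164 163 162 162 161 162
135  159 161 159 161 161 161 162 164 162 159 159 161
138  160 159 157 157 158 159 162 160 157 157 157 159
141  159 159 157 157 156 141 150 157 158 157 156 157
144  156 158 153 152 113  99  97 123 158 158 159 159
147  156 155 153 127 114 101  98  96 157 157 160 158
150  160 155 150 127 119 101  95  94 157 157 157 157
153  158 157 159 126 118 102  97 113 159 158 160 159
156  159 160 158  86  91  92  96 109 146 159 160 161
159  161 160 159 115  92  91  95 131 160 162 160 161
162  159 157 158  93 140 125 139 108 155 159 161 164
165  160 162 158  90  90  89  93 107 148 160 160 167
168  161 159 158 137  90  89  92 136 160 161 157 154
171  163 157 160 107 116 140 117 103 151 116 118 115
174  164 159 158 138  88  90  91 103 138 114 112 121
177  161 159 160 128 108  93  98 144 119  78  77  81
180  163 158 160 155  88  92  94  97 124 159 162 160
183  162 158 161 150  93  90  92  99 138 161 161 161
186  164 161 162 161 111 131 123 128 120 162 162 159
189  163 159 164 138  85  90  89  96 136 148 150 163
192  161 162 160 137 139  92  90 114 127 136 137 164
195  162 161 152 140 133  96 102 102 140 141 146 165
198  160 161 154 144 145  88  88 101 153 155 156 164
201  158 163 152 159 159 123  93 123 159 158 154 161
204  157 158 157 154 155 156 158 157 159 160 154 161
207  157 157 161 158 159 160 159 160 162 164 159 159
210  158 157 101 101 104 112 121 137 142 147 148 156
[[203.0, 196.0], [202.0, 188.0], [201.0, 180.0], [200.0, 172.0], [199.0, 164.0]] [201.04991029 142.57692941] [198.14870063 155.89134776]
```

Emit:
carry_out --rows '[{"tx": 3.5,"ty": -0.3,"tz": 0,"yaw": 0},{"tx": 4.5,"ty": -0.3,"tz": 0,"yaw": 0},{"tx": 4.5,"ty": -0.3,"tz": 0,"yaw": 0},{"tx": 4.5,"ty": -0.3,"tz": 0,"yaw": 0},{"tx": 4.5,"ty": -0.3,"tz": 0,"yaw": 0},{"tx": 4.5,"ty": -0.3,"tz": 1,"yaw": 0},{"tx": 4.5,"ty": -0.3,"tz": 1,"yaw": 0},{"tx": 4,"ty": -0.3,"tz": 2,"yaw": 0},{"tx": 2,"ty": -0.2,"tz": 2,"yaw": 0},{"tx": 0,"ty": 0,"tz": 1,"yaw": 0},{"tx": 0,"ty": 0,"tz": 0,"yaw": 0}]'

```text
time_s: 38.75
position: [0.5368, 0.3398, 0.1557]
tool_rot: [[0.073, 0.995, 0.068], [0.997, -0.07, -0.043], [-0.038, 0.071, -0.997]]
ft_force: [0.0, -0.0, 0.5]
grip_width: 0.0855
```

```bash
python3 -c "
from h import *
go(.5366,.347,.083)"
```

```text
t 38.75 p [0.5368 0.3398 0.1557] ang -4.02 yaw -0.003 shift cm [ 1.   -0.58  7.22] F [ 0.  -0.   0.5] w 0.0855 tilt [-0.0381  0.0708]
```

Emit:
carry_out --rows '[{"tx": 0.7,"ty": -0.3,"tz": 1.5,"yaw": 0},{"tx": 0.3,"ty": -0.2,"tz": 2,"yaw": 0},{"tx": 0,"ty": -0.1,"tz": 1.5,"yaw": 0},{"tx": 0,"ty": 0,"tz": 1,"yaw": 0},{"tx": 0,"ty": 0,"tz": 0,"yaw": 0}]'

```text
time_s: 39.25
position: [0.5395, 0.3413, 0.0974]
tool_rot: [[0.08, 0.994, 0.073], [0.996, -0.077, -0.042], [-0.037, 0.076, -0.996]]
ft_force: [-0.3, 0.4, 0.3]
grip_width: 0.0856
```

```bash
python3 -c "
from h import *
go(.5366,.347,.083)"
```

```text
t 39.25 p [0.5395 0.3413 0.0974] ang -4.44 yaw -0.011 shift cm [ 0.6  -0.43  1.39] F [-0.3  0.4  0.3] w 0.0856 tilt [-0.0365  0.0762]
```

Emit:
carry_out --rows '[{"tx": 0.5,"ty": -0.3,"tz": 0.7,"yaw": -0.01},{"tx": 0.2,"ty": -0.1,"tz": 0.6,"yaw": 0},{"tx": 0,"ty": 0,"tz": 0.2,"yaw": 0},{"tx": 0,"ty": 0,"tz": 0,"yaw": 0}]'

```text
time_s: 39.65
position: [0.5385, 0.3477, 0.0834]
tool_rot: [[0.071, 0.995, 0.077], [0.997, -0.068, -0.041], [-0.036, 0.08, -0.996]]
ft_force: [-0.8, -0.3, 0.0]
grip_width: 0.0854
```

```bash
python3 -c "
from h import *
go(.5366,.347,.083)"
```

```text
t 39.65 p [0.5385 0.3477 0.0834] ang -3.9 yaw -0.001 shift cm [-0.08 -0.18  0.03] F [-0.8 -0.3  0. ] w 0.0854 tilt [-0.0355  0.0796]
```

Emit:
carry_out --rows '[{"tx": 0,"ty": -0.2,"tz": 0,"yaw": 0},{"tx": 0,"ty": 0,"tz": 0,"yaw": 0},{"tx": 0,"ty": 0,"tz": 0,"yaw": 0},{"tx": 0,"ty": 0,"tz": 0,"yaw": 0},{"tx": 0,"ty": 0,"tz": 0,"yaw": 0},{"tx": 0,"ty": 0,"tz": 0,"yaw": 0},{"tx": 0,"ty": 0,"tz": 0,"yaw": 0}]' --jaw 1 --squeeze 50

```text
time_s: 40.35
position: [0.5366, 0.3482, 0.0844]
tool_rot: [[0.071, 0.994, 0.078], [0.997, -0.068, -0.04], [-0.035, 0.081, -0.996]]
ft_force: [1.3, 0.5, 0.6]
grip_width: 0.0207
```

Emit:
carry_out --rows '[{"tx": 0.4,"ty": 0,"tz": 0,"yaw": 0},{"tx": 0.3,"ty": 0,"tz": 0,"yaw": 0},{"tx": 0.2,"ty": 0,"tz": 0,"yaw": 0}]'

```text
time_s: 40.65
position: [0.537, 0.3538, 0.0844]
tool_rot: [[0.072, 0.995, 0.075], [0.996, -0.069, -0.048], [-0.043, 0.078, -0.996]]
ft_force: [0.3, -7.3, 3.7]
grip_width: 0.0206
```

```bash
python3 -c "
from h import *
go(.5366,.347,.083);own()"
```

```text
t 40.65 p [0.537  0.3538 0.0844] ang -3.94 yaw -0.002 shift cm [-0.67 -0.01  0.16] F [ 0.3 -7.3  3.7] w 0.0206 tilt [-0.0427  0.0783]
own x,y mm 18.0 106.2 z 84.4 F [ 0.3 -7.3  3.7] w 0.0206
```

Emit:
carry_out --rows '[{"tx": 0.1,"ty": -0.5,"tz": 0,"yaw": 0},{"tx": 0.1,"ty": -0.5,"tz": 0,"yaw": 0},{"tx": 0.1,"ty": -0.5,"tz": 0,"yaw": 0},{"tx": 0,"ty": -0.1,"tz": 0,"yaw": 0}]'

```text
time_s: 41.05
position: [0.5226, 0.3531, 0.0845]
tool_rot: [[0.074, 0.994, 0.076], [0.996, -0.07, -0.058], [-0.053, 0.08, -0.995]]
ft_force: [5.9, -7.9, -1.2]
grip_width: 0.0207
```

```bash
python3 -c "
from h import *
own()"
```

```text
own x,y mm 3.6 104.6 z 84.5 F [ 5.9 -7.9 -1.2] w 0.0207
```

Emit:
carry_out --rows '[{"tx": -1.5,"ty": 0.05,"tz": 0,"yaw": 0},{"tx": -2,"ty": 0,"tz": 0,"yaw": 0},{"tx": -2,"ty": 0,"tz": 0,"yaw": 0},{"tx": -1.5,"ty": 0,"tz": 0,"yaw": 0},{"tx": -1,"ty": 0,"tz": 0,"yaw": 0},{"tx": -0.5,"ty": 0,"tz": 0,"yaw": 0},{"tx": 0,"ty": 0,"tz": 0,"yaw": 0}]'

```text
time_s: 41.75
position: [0.5163, 0.2633, 0.0845]
tool_rot: [[0.078, 0.994, 0.07], [0.995, -0.074, -0.062], [-0.057, 0.075, -0.996]]
ft_force: [0.2, 4.3, -2.0]
grip_width: 0.0204
```

```bash
python3 -c "
from h import *
own()"
```

```text
own x,y mm 3.4 14.6 z 84.5 F [ 0.2  4.3 -2. ] w 0.0204
```

Knob is back at the shut position and is now pressing the stop (Fy +4). I'll release, rise and move clear.

Emit:
carry_out --rows '[{"tx": 0,"ty": 0,"tz": 0,"yaw": 0},{"tx": 0,"ty": 0,"tz": 0,"yaw": 0},{"tx": 0,"ty": 0,"tz": 0,"yaw": 0},{"tx": 0,"ty": 0,"tz": 0,"yaw": 0},{"tx": 0,"ty": 0.1,"tz": -2,"yaw": 0},{"tx": 0,"ty": 0.2,"tz": -4,"yaw": 0},{"tx": 0,"ty": 0.2,"tz": -4,"yaw": 0},{"tx": 4,"ty": -3,"tz": -1,"yaw": 0},{"tx": 4,"ty": -3,"tz": 0,"yaw": 0},{"tx": 4,"ty": -3,"tz": 0,"yaw": 0},{"tx": 4,"ty": -3,"tz": 0,"yaw": 0},{"tx": 0,"ty": 0,"tz": 0,"yaw": 0}]' --jaw -1

```text
time_s: 42.95
position: [0.4055, 0.442, 0.182]
tool_rot: [[0.081, 0.994, 0.074], [0.995, -0.076, -0.059], [-0.053, 0.079, -0.995]]
ft_force: [-0.4, -1.3, 0.3]
grip_width: 0.0855
```

```bash
python3 -c "
from h import *
own()
a=snap('scene','q.png')[120:280,170:450]
b=snap('top','q2.png')[105:255,70:340]
cv2.imwrite('pics/qq.png',cv2.cvtColor(np.vstack([cv2.resize(a,(525,300),interpolation=2),cv2.resize(b,(525,292),interpolation=2)]),cv2.COLOR_RGB2BGR))"
```

```text
own x,y mm -119.2 185.5 z 182.0 F [-0.4 -1.3  0.3] w 0.0855
```

View pics/qq.png

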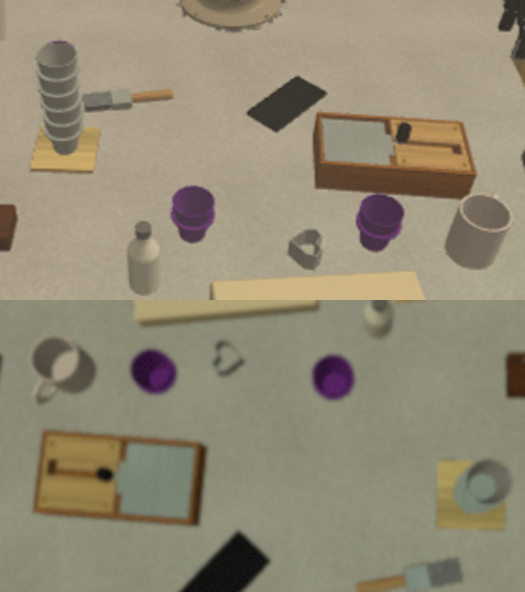

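Emit:
carry_out --rows '[{"tx": 0,"ty": 0,"tz": 0,"yaw": 0},{"tx": 0,"ty": 0,"tz": 0,"yaw": 0},{"tx": 0,"ty": 0,"tz": 0,"yaw": 0}]'

```text
time_s: 43.35
position: [0.4107, 0.4362, 0.1828]
tool_rot: [[0.088, 0.993, 0.075], [0.995, -0.084, -0.061], [-0.054, 0.08, -0.995]]
ft_force: [0.2, 0.3, -0.7]
grip_width: 0.0853
```

```bash
python3 -c "
from h import *
a=cv2.imread('pics/top0.png')[165:225,85:180].astype(int);b=cv2.imread('pics/q2.png')[165:225,85:180].astype(int)
print('box diff mean/99pct vs start',abs(a-b).mean(),np.percentile(abs(a-b),99))
print(env.close_job())"
```

```text
box diff mean/99pct vs start 1.197017543859649 4.0
the job is handed in; nothing more can be done
None
```

The task is done and handed in at about 43 s of robot time; no verdict was reported.

- **Shutter:** I drew it back by the knob and held it open in the notch. After the last cup was stacked, I freed the knob and walked it back to shut.
- **Beads:** The moves allow no tool tilt, so I tipped the bead cup by pivoting it in the jaws on the box's end wall. I hooked its ring on the same wall to bring it upright again.
- **Cups:** I nested the bead cup and the three empty cups on the base. One empty cup had been knocked about 4 cm aside, so I located it again before picking it up.

**Last checks:**
- The final pictures show four cups standing upright in the base cup, with the rings and top rim at the image heights expected for fully nested cups.
- The box looks the same as at the start (shutter shut, mean pixel difference about 1).
- The table is clear of beads and no bystander looks moved or tipped.

**Not confirmed:** I never counted the beads lying in the box. After tipping, at most four were visible, and some lay hidden under the shutter. The evidence that all are in is that the bead cup looked empty after nesting and there are none on the table.

The tool had also drifted to a tilt of about 5° by the end, with no visible effect.

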